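# Clear the stand, stack the solder ingots and shut the dust cover

## Task

Take the flux tin off the stand and set it upright on the bench beside it, then stack all the solder ingots squarely on the stand's two wooden bearers, two to a layer: one broad side down and next to it one broad side up, so that their sloping sides nest together and the layer is flat. The bottom layer bridges both bearers, each further layer lies crosswise to the one below, and a layer is filled before the next is begun (an odd ingot lies alone on top). Then swing the blue dust cover down over the stack until it is fully shut; leave the wire spool and the blue tape roll where they are.

Things in the scene. Friction and masses are not known exactly. Their poses are not given: they have to be found in the camera images.
- ingot_d1_mid (a point): solder ingot, a bar of trapezoid section: 66 mm long, broad face 40 mm wide, opposite narrow face 26 mm wide, 24 mm high, ends square and upright, about 0.4 kg. At the start it lies on the bench with its broad face down (narrow face with two dark notches up). The point is its centre, 12 mm above its underside; x runs along it, z up. Nested beside its partner, their centres are 33 mm apart. May be absent
- ingot_d2_mid (a point): solder ingot, a bar of trapezoid section: 66 mm long, broad face 40 mm wide, opposite narrow face 26 mm wide, 24 mm high, ends square and upright, about 0.4 kg. At the start it lies on the bench with its broad face down (narrow face with two dark notches up). The point is its centre, 12 mm above its underside; x runs along it, z up. Nested beside its partner, their centres are 33 mm apart. May be absent
- ingot_d3_mid (a point): solder ingot, a bar of trapezoid section: 66 mm long, broad face 40 mm wide, opposite narrow face 26 mm wide, 24 mm high, ends square and upright, about 0.4 kg. At the start it lies on the bench with its broad face down (narrow face with two dark notches up). The point is its centre, 12 mm above its underside; x runs along it, z up. Nested beside its partner, their centres are 33 mm apart. May be absent
- ingot_u1_mid (a point): solder ingot, a bar of trapezoid section: 66 mm long, broad face 40 mm wide, opposite narrow face 26 mm wide, 24 mm high, ends square and upright, about 0.4 kg. At the start it lies on the bench with its broad face up (dull grey patch on it), standing on the narrow face. The point is its centre, 12 mm above its underside; x runs along it, z up. It overhangs, so it is lowered in after its partner. May be absent
- ingot_u2_mid (a point): solder ingot, a bar of trapezoid section: 66 mm long, broad face 40 mm wide, opposite narrow face 26 mm wide, 24 mm high, ends square and upright, about 0.4 kg. At the start it lies on the bench with its broad face up (dull grey patch on it), standing on the narrow face. The point is its centre, 12 mm above its underside; x runs along it, z up. It overhangs, so it is lowered in after its partner. May be absent
- ingot_u3_mid (a point): solder ingot, a bar of trapezoid section: 66 mm long, broad face 40 mm wide, opposite narrow face 26 mm wide, 24 mm high, ends square and upright, about 0.4 kg. At the start it lies on the bench with its broad face up (dull grey patch on it), standing on the narrow face. The point is its centre, 12 mm above its underside; x runs along it, z up. It overhangs, so it is lowered in after its partner. May be absent
- pad (a point): middle of the fixed stand, a grey plate 170 x 124 x 6 mm with two wooden bearers (14 mm wide, 92 long, 6 high) running along y, 22 mm before and behind this point. It is level with their tops, 12 mm above the bench; the 66 x 66 mm stack of up to 3 layers (72 mm) is centred here. x points level away from the handle side to the hinge, z up
- cover_hinge (a point): middle of the cover's hinge line, which runs along the stand's y: 84 mm behind the pad point (along its x), 2 mm below it. Shut, the cover's front wall stands 66 mm before the pad point and its ceiling 10 mm above a 3-layer stack; in swinging, the front wall clears such a stack by 8 mm if it is centred
- cover (a joint): angle of the blue dust cover, a bottomless sheet-metal box 150 mm deep, 112 wide, 90 high (walls 3), 0.3 kg, hinged at its rear lower edge: 0 fully shut, 1.6 thrown right back behind the stand. Above about 0.95 it stays back by its own weight; pulled forward past that it sinks shut by itself in about 2 s on a damped hinge
- cover_grip (a point): middle of the round steel bar handle on the cover's front wall, 80 mm long along the stand's y, 35 mm off the wall. Thrown back it is on top, about 0.195 m above the bench, to be pinched from above across the bar; it moves on an arc of 187 mm radius about the hinge line (shut: 185 mm before it, 30 mm above it)
- spool_c: bystander: black wire spool with copper wire, 71 x 58 x 36 mm, origin under its centre
- flux_mid (a point): round flux tin with a red lid (fixed on), 59 mm across, 23 mm high, 0.11 kg; the point is its centre, 11.5 mm above its underside, z up. At the start it stands on the bearers; there is free bench for it to the right of the stand, in front of the vice
- tape_roll_blue: bystander: roll of blue tape lying flat to the right of the small bench vice (fixed, 80 mm high), 72 mm across, 19 mm high, origin under its centre. The tape feeder at the front left is fixed too; its big reel stands 0.29 m high between the robot and the ingots
There are look-alikes about, which are no part of the job. Leave any green or pink look-alike of the part that bears ingot_d1_mid alone. Leave any green or purple look-alike of the part that bears ingot_d3_mid alone.

How it is judged:
By the outcome, as a careful person would: the job done as asked, in the order asked, and still so for the second after the job is handed in, with the robot touching nothing.
Of ingot_d3, ingot_u3 only 1 to 2 are there at a start; the rules pass over those that are not, and their reading is None.
At some moment in a run one of flux_tin may be knocked a few centimetres aside while the robot is not near it.
It also fails if it takes over 210 s, if anything falls off the work surface, if the arm or the gripper's body presses on something with over 40 N, if the wrist force passes 120 N, or if a joint passes its speed limit or range.

## Robot

A 6-joint arm with a two-finger parallel gripper is mounted at the origin on a cart in front of the work surface, level with it; the furniture and walls round the work are solid. World frame = base frame: x ahead of the robot, y to its left, z up, the work surface at z = 0. Lengths are in mm, angles in rad, forces in N, time in s.
With the tool pointing down it reaches from about 350 to 875 mm from the base axis. Payload 4.2 kg.
Tool frame: the origin (TCP) lies on the mounting face of the last link; the fingertips stand 173 mm ahead of it and the grasp point (between the pads) lies 155 mm ahead of it (tcp_to_grasp is the distance from the TCP to the grasp point, in mm); z points along the fingers, y is the direction in which the jaws open and shut (so a half turn about z gives the same grasp; the last joint's range is limited). The gripper opens to 85 mm and grips with 20 to 120 N. Pads are 22 mm wide; open, the fingers measure 114 mm over their backs; the gripper's body (76 mm by 85 mm) begins 54 mm behind the grasp point. The pads swing forward as they close: fully open they stand 13 mm farther back than shut.
Start: joints at [1.395, 0.385, 0.008, 0, -1.194, -0.259], TCP at [263.235, 566.84, 404.712] pointing down, gripper open.
Joint ranges: [-3.14, 3.14], [-1.21, 2.06], [-1.07, 1.41], [-3.16, 2.05], [-2.99, -0.16], [-3.1, 3.1]. Speed limits (rad/s): [2.79, 2.79, 3.14, 3.14, 3.14, 3.14].

## Interface

Orientations are given as a unit quaternion [x, y, z, w].
In Python, from bench import * gives the robot as it stands. The module is installed in compiled form; this text tells all that it offers.
- The arm moves only by the tool apply_moves, never from a script. Its arguments are lists of equal length, an entry for each row: "fingers": the closure, from 0 (fully open) to 1 (shut); "dp": the shift along the world's x, y, z in cm, a list of three; "yaw": the turn about the world's z in degrees. A call has 1 to 10 rows; each row is the pose to reach, as a shift and turn from the pose measured when the call began; what a row does not reach only later rows make up. A row lasts 1/10 s, in which the tool goes at most 50 mm and 8.59 degrees, less where a joint would pass 70% of its speed; a pose out of reach is approached as far as the arm can. A call with a gripper value outside its range is refused whole. The fingers move at their own pace and stop on an object; the grip force is fixed at half the most. Time passes only in rows, so rows that repeat a pose let the fingers close. It gives the time, the measured TCP pose, the force and the opening at its end, in the units of the state.
- read_state(): the state, without advancing time (a new reading comes with each control period).
- get_image(name): name is "side" or "top" or "wrist"; returns a dict with "color" (400x640x3 uint8, blue, green, red), "mtx" (3x3 intrinsics, pixels), "camera_from_world" (4x4, takes a point from world to camera coordinates); the wrist camera has in their place "tool_from_camera" (4x4, takes a point from camera to tool coordinates, whose origin is the TCP and whose axes are the flange's). Camera axes: x right, y down, z forward; pixel columns grow to the right and rows downward; lengths in mm; the calibration is good to about 2 mm. The wrist camera is an equidistant fisheye: a pixel r from the principal point sees the ray r / f radians off the axis. A picture is of the moment at which its call begins: read the wrist's pose just before it. There is no depth.
- job_done(): hands the job in, once; it reports no verdict.
The state is a dict: "clock": time; "joints": joint angles; "joint_vel": joint speeds; "joint_efforts": joint torques, N m; "position": TCP position; "ee_rot": TCP orientation; "contact_force": force on the tool from outside, world axes, zero at the start; "wrist_torque": the same for the moment, N m; "gripper_width": finger opening in mm.
Only numpy, scipy, OpenCV 4.12 (cv2) and the standard library are available. Lean on these libraries where they do the work, as an engineer would, in place of code of your own. Each camera call takes 0.05 s, during which the arm holds its last target. There are 200 camera calls.

## Working session

There is one attempt and no reset: what is moved stays moved. The work goes in short steps, Python scripts to look and compute and a tool call to move; the robot and the scene stay as the last step left them, time stands still between calls to the robot, and variables do not carry over. Pictures are saved under pics/ and viewed, about 12 in all and at most 16, crops included, and the job is handed in when it is done.

Besides the shell and the picture viewer there is one more tool, called after "Call:" as name([rows], argument=value, ...), one row to a line, values as JSON. apply_moves: Moves the arm, as the interface text tells. Its arguments: {"type":"object","properties":{"fingers":{"type":"array","items":{"type":"number"}},"dp":{"type":"array","items":{"type":"array","items":{"type":"number"}}},"yaw":{"type":"array","items":{"type":"number"}}},"required":["fingers","dp","yaw"]}

```bash
mkdir -p pics; cat > h.py <<'E'
from bench import *
import numpy as np, cv2
from scipy.spatial.transform import Rotation as R
def grab(n,f=None):
    s=read_state(); d=get_image(n)
    if f: cv2.imwrite('pics/'+f,d['color'])
    return s,d
def ray(d,uv,s=None):
    uv=np.array(uv,float); K=d['mtx']
    x=(uv[0]-K[0,2])/K[0,0]; y=(uv[1]-K[1,2])/K[1,1]
    if 'camera_from_world' in d:
        T=np.linalg.inv(d['camera_from_world']); v=np.array([x,y,1])
    else:
        W=np.eye(4);W[:3,:3]=R.from_quat(s['ee_rot']).as_matrix();W[:3,3]=s['position']
        T=W@d['tool_from_camera']; r=np.hypot(x,y); k=np.sin(r)/max(r,1e-9); v=np.array([x*k,y*k,np.cos(r)])
    return T[:3,3],T[:3,:3]@v
def onz(d,uv,z,s=None):
    o,v=ray(d,uv,s); return o+v*(z-o[2])/v[2]
def proj(d,p,s=None):
    K=d['mtx']
    if 'camera_from_world' in d:
        c=(d['camera_from_world']@np.r_[p,1])[:3]; a=c[:2]/c[2]
    else:
        W=np.eye(4);W[:3,:3]=R.from_quat(s['ee_rot']).as_matrix();W[:3,3]=s['position']
        c=(np.linalg.inv(W@d['tool_from_camera'])@np.r_[p,1])[:3]; r=np.hypot(c[0],c[1]); a=c[:2]/r*np.arctan2(r,c[2])
    return np.array([K[0,0]*a[0]+K[0,2],K[1,1]*a[1]+K[1,2]])
E
python3 - <<'E'
from h import *
for n in ['top','side','wrist']:
    s,d=grab(n,n+'0.png')
    if n!='wrist': print(n,np.linalg.inv(d['camera_from_world']).round(2)[:3],d['mtx'][0,0])
    else: print(d['tool_from_camera'].round(2),d['mtx'])
print({k:np.round(v,3) for k,v in s.items()})
E
```

```text
top [[-0.00000e+00 -9.90000e-01  1.30000e-01  4.13900e+02]
 [-1.00000e+00  0.00000e+00 -1.00000e-02  2.82300e+01]
 [ 1.00000e-02 -1.30000e-01 -9.90000e-01  1.36929e+03]] 466.20519106420244
side [[ 1.0000e+00  1.0000e-02  2.0000e-02  5.7731e+02]
 [-1.0000e-02 -5.9000e-01  8.1000e-01 -9.9542e+02]
 [ 2.0000e-02 -8.1000e-01 -5.9000e-01  7.9058e+02]] 364.4212889272893
[[ 0.   -0.96 -0.26 66.99]
 [ 1.    0.    0.    0.14]
 [-0.   -0.26  0.96 29.89]
 [ 0.    0.    0.    1.  ]] [[309.70691629   0.         322.82094381]
 [  0.         309.70691629 200.7963127 ]
 [  0.           0.           1.        ]]
{'clock': np.float64(0.1), 'joints': array([ 1.395,  0.385,  0.007, -0.   , -1.194, -0.259]), 'joint_vel': array([-0.002, -0.002,  0.003,  0.002, -0.001,  0.002]), 'joint_efforts': array([-0.0000e+00, -3.9332e+01,  1.8893e+01,  4.1980e+00, -3.0000e-03,
        0.0000e+00]), 'position': array([263.157, 566.697, 403.748]), 'ee_rot': array([ 0.976, -0.216, -0.   ,  0.001]), 'contact_force': array([ 0.255, -0.445, -0.577]), 'wrist_torque': array([-0.033,  0.024, -0.035]), 'gripper_width': np.float64(85.333)}
```

View pics/top0.png

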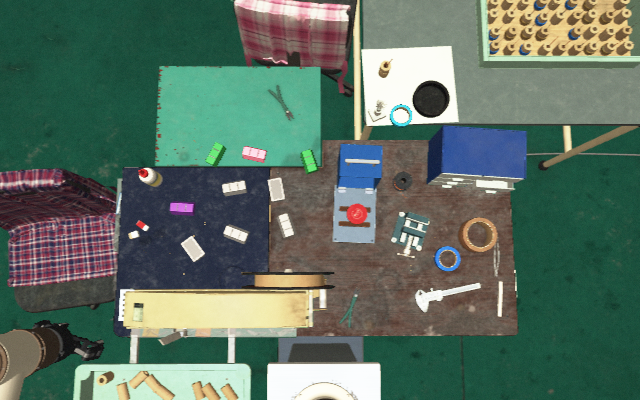

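View pics/side0.png

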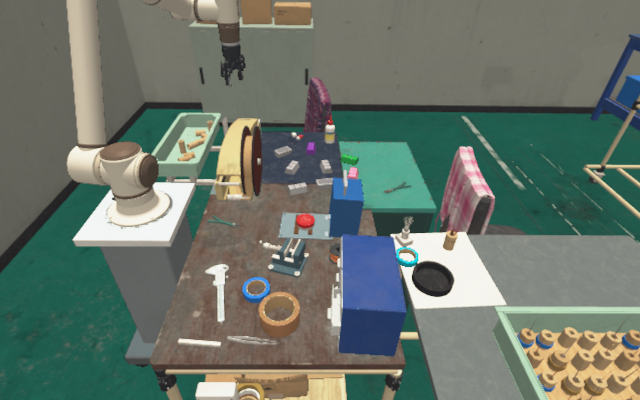

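The top view shows five white ingots at about (234,187), (276,189), (284,225), (236,234) and (193,248). The tin on the stand is at (357,214), and the cover is thrown back at (360,165). I'll enlarge the view and compute positions.

```bash
python3 - <<'E'
from h import *
s,d=grab('top')
im=d['color']; cv2.imwrite('pics/topc.png',cv2.resize(im[140:270,165:425],None,fx=3,fy=3,interpolation=cv2.INTER_CUBIC))
hsv=cv2.cvtColor(im,cv2.COLOR_BGR2HSV)
m=((hsv[...,1]<40)&(hsv[...,2]>150)).astype(np.uint8)*255
m[:165]=0;m[275:]=0;m[:,:165]=0;m[:,330:]=0
m=cv2.morphologyEx(m,cv2.MORPH_CLOSE,np.ones((3,3)))
for c in cv2.findContours(m,0,2)[0]:
    if cv2.contourArea(c)<60: continue
    r=cv2.minAreaRect(c); b=cv2.boxPoints(r)
    w=np.array([onz(d,p,24)[:2] for p in b]); e1,e2=w[1]-w[0],w[2]-w[1]
    l=e1 if np.linalg.norm(e1)>np.linalg.norm(e2) else e2
    print(np.round(r[0]),'c',w.mean(0).round(),'LxW',sorted([round(np.linalg.norm(e1)),round(np.linalg.norm(e2))]),'ang',round(np.degrees(np.arctan2(l[1],l[0]))%180))
for nm,mm,z in [('tin',(hsv[...,1]>150)&((hsv[...,0]<8)|(hsv[...,0]>172)),35)]:
    mm=mm.astype(np.uint8)*255; mm[:180]=0;mm[:,:330]=0
    c=max(cv2.findContours(mm,0,2)[0],key=cv2.contourArea);(u,v),rad=cv2.minEnclosingCircle(c);print(nm,u,v,rad,onz(d,(u,v),z).round())
for p in [(335,185),(333,241),(376,242),(378,186)]: print('plate',onz(d,p,6).round())
for p in [(362,159)]: print('bar',onz(d,p,195).round())
E
```

```text
[192. 248.] c [474. 377.] LxW [41, 66] ang 37
[235. 233.] c [517. 256.] LxW [26, 68] ang 68
[285. 225.] c [541. 111.] LxW [30, 65] ang 19
[233. 186.] c [654. 264.] LxW [25, 67] ang 100
[276. 189.] c [646. 140.] LxW [41, 67] ang 12
tin 356.7397155761719 213.3150634765625 10.782636642456055 [573. -95.  35.]
plate [661. -34.   6.]
plate [495. -27.   6.]
plate [ 492. -153.    6.]
plate [ 658. -162.    6.]
bar [695. -96. 195.]
```

View pics/topc.png

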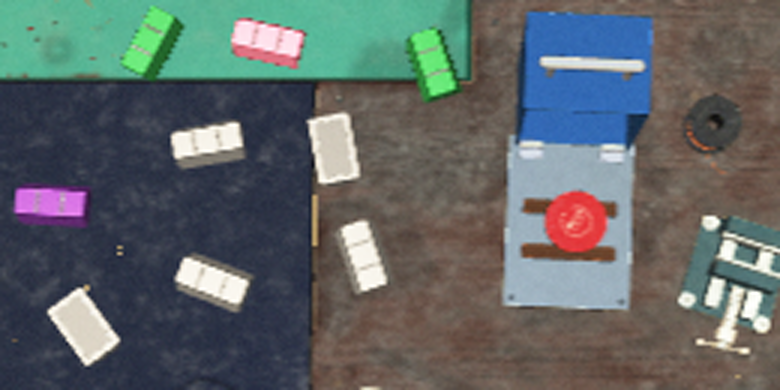

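View pics/wrist0.png

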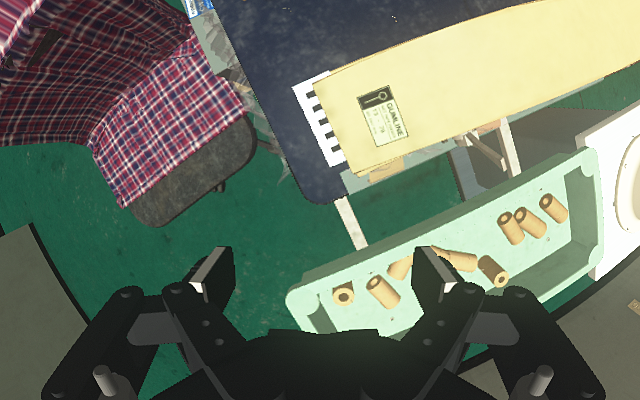

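The top view shows three narrow-up ingots (notches) at crop (208,143), (212,282) and (362,256), and two broad-up (patch) at (83,327) and (333,148). The coloured ones are look-alikes. The wrist view holds nothing useful yet, so I'm moving over the bench.

Call:
apply_moves([
  [30, -30, 1.5],
  [30, -30, 1.5],
  [30, -30, 1.5],
  [30, -30, 1.5],
  [30, -30, 1.5],
  [30, -30, 1.5],
  [30, -30, 1.5],
  [30, -30, 1.5],
  [30, -30, 1.5],
  [30, -30, 1.5],
], fingers=[0, 0, 0, 0, 0, 0, 0, 0, 0, 0], yaw=[-65, -65, -65, -65, -65, -65, -65, -65, -65, -65])

```text
clock: 1.2
position: [565.2, 264.1, 418.5]
ee_rot: [-0.706, 0.708, 0.0, -0.001]
contact_force: [-0.8, 0.1, -0.1]
gripper_width: 85.5
```

```bash
python3 - <<'E'
from h import *
s,d=grab('wrist','w1.png'); print(s['position'],s['joints'],R.from_quat(s['ee_rot']).as_matrix().round(3))
print(proj(d,[517,256,24],s),proj(d,[541,111,24],s),proj(d,[646,140,24],s))
s2,t=grab('top'); cv2.imwrite('pics/feed.png',cv2.resize(np.hstack([t['color'][260:340,280:370],get_image('side')['color'][150:230,165:255]]),None,fx=4,fy=4,interpolation=cv2.INTER_CUBIC))
E
```

```text
[565.18395893 264.11095036 418.45043725] [ 6.96086261e-01  3.74562828e-01  2.74087723e-02 -5.18346562e-04
 -1.22553696e+00 -6.99357971e-01] [[-0.003 -1.    -0.002]
 [-1.     0.003 -0.001]
 [ 0.001  0.002 -1.   ]]
[362.61897889 168.02236295] [342.81787268  46.69529498] [253.32702035  72.54443818]
```

View both.

```bash
python3 - <<'E'
import cv2,numpy as np
a=cv2.imread('pics/w1.png');b=cv2.imread('pics/feed.png');b=cv2.resize(b,(450,200))
c=np.zeros((600,640,3),np.uint8);c[:400]=a;c[400:,:450]=b;cv2.imwrite('pics/c1.png',c)
E
```

```text
(no output)
```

View pics/c1.png

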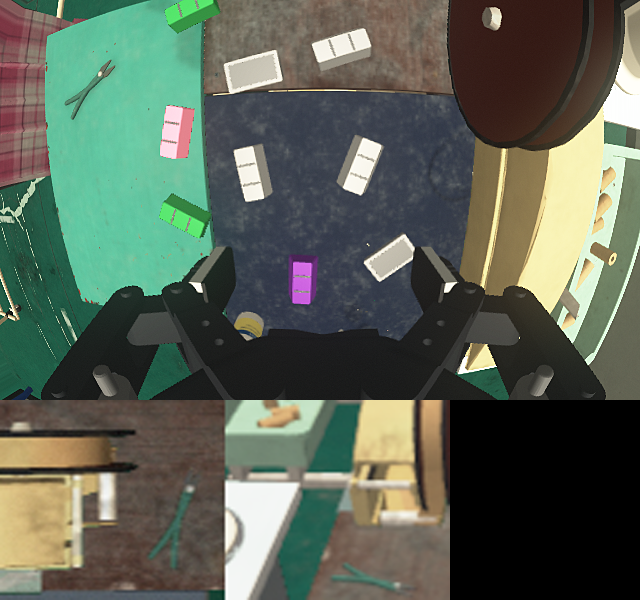

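The wrist view shows all five ingots; the white piece near (105,495) belongs to the feeder. Next I'll measure the ingots in this view and move to the stand.

```bash
cat >> h.py <<'E'
def ingots(d,s,z=24,vmin=185,sat=45):
    hsv=cv2.cvtColor(d['color'],cv2.COLOR_BGR2HSV)
    m=((hsv[...,1]<sat)&(hsv[...,2]>vmin)).astype(np.uint8)*255
    m=cv2.morphologyEx(m,cv2.MORPH_CLOSE,np.ones((5,5)))
    out=[]
    for c in cv2.findContours(m,0,2)[0]:
        if cv2.contourArea(c)<150: continue
        w=np.array([onz(d,p,z,s)[:2] for p in c[:,0]],np.float32)
        (cx,cy),(a,b),_=cv2.minAreaRect(w); bx=cv2.boxPoints(cv2.minAreaRect(w))
        e=[bx[1]-bx[0],bx[2]-bx[1]]; l=max(e,key=np.linalg.norm)
        if 50<max(a,b)<85 and 15<min(a,b)<60:
            out.append((cx,cy,max(a,b),min(a,b),np.degrees(np.arctan2(l[1],l[0]))%180,cv2.boundingRect(c)))
    return out
E
python3 - <<'E'
from h import *
s,d=grab('wrist')
for o in ingots(d,s): print(np.round(o[:5],1),o[5])
E
```

```text
[474.4 375.6  66.   39.6  37.7] (362, 232, 52, 48)
[655.3 262.5  66.3  25.7 100. ] (232, 144, 30, 55)
[518.  254.1  66.3  26.   69.3] (341, 136, 39, 57)
[758.6 204.5  66.9  25.   77.4] (158, 102, 23, 53)
[647.6 138.4  66.3  39.6  11.4] (223, 47, 58, 44)
[542.8 108.2  66.1  25.8  18.7] (311, 26, 59, 34)
```

Call:
apply_moves([
  [1, -28, 0],
  [1, -28, 0],
  [1, -28, 0],
  [1, -28, 0],
  [1, -28, 0],
  [1, -28, 0],
  [1, -28, 0],
  [1, -28, 0],
  [1, -28, 0],
  [1, -28, 0],
], fingers=[0, 0, 0, 0, 0, 0, 0, 0, 0, 0], yaw=[0, 0, 0, 0, 0, 0, 0, 0, 0, 0])

```text
clock: 2.4
position: [572.6, -11.1, 418.9]
ee_rot: [0.709, -0.705, -0.001, 0.001]
contact_force: [-0.7, -0.6, 0.4]
gripper_width: 85.3
```

```bash
python3 - <<'E'
from h import *
s,d=grab('wrist','w2.png'); print(s['position'],R.from_quat(s['ee_rot']).as_matrix().round(3)[0])
E
```

```text
[572.64349207 -11.05711841 418.91316178] [ 0.005 -1.    -0.002]
```

View pics/w2.png

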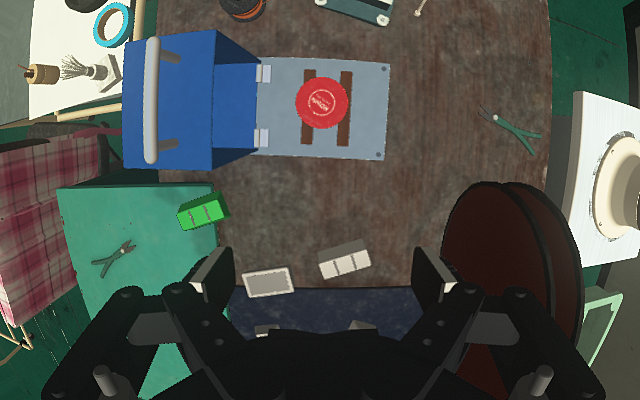

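In this wrist view the tin is at (321,103), the bearers at x≈309 and x≈345, and the plate's front corners at (389,62) and (386,160). The bar handle is at (152,100).

```bash
cat >> h.py <<'E'
def red(d,s,z=35,win=None):
    hsv=cv2.cvtColor(d['color'],cv2.COLOR_BGR2HSV)
    m=((hsv[...,1]>150)&(hsv[...,2]>90)&((hsv[...,0]<8)|(hsv[...,0]>172))).astype(np.uint8)*255
    m=cv2.morphologyEx(m,cv2.MORPH_CLOSE,np.ones((5,5)))
    c=max(cv2.findContours(m,0,2)[0],key=cv2.contourArea)
    w=np.array([onz(d,p,z,s)[:2] for p in c[:,0]],np.float32)
    return cv2.minEnclosingCircle(w),cv2.boundingRect(c)
def region(d,s,mask,z,win):
    x0,y0,x1,y1=win; m=np.zeros(mask.shape,np.uint8); m[y0:y1,x0:x1]=mask[y0:y1,x0:x1]*255
    m=cv2.morphologyEx(m,cv2.MORPH_OPEN,np.ones((3,3)))
    c=max(cv2.findContours(m,0,2)[0],key=cv2.contourArea)
    w=np.array([onz(d,p,z,s)[:2] for p in c[:,0]],np.float32); r=cv2.minAreaRect(w); b=cv2.boxPoints(r)
    l=max([b[1]-b[0],b[2]-b[1]],key=np.linalg.norm)
    return np.round(r[0],1),np.round(r[1],1),round(np.degrees(np.arctan2(l[1],l[0]))%180,1),cv2.boundingRect(c)
E
python3 - <<'E'
from h import *
s,d=grab('wrist'); print('tin',red(d,s))
hsv=cv2.cvtColor(d['color'],cv2.COLOR_BGR2HSV)
print(hsv[75,309],hsv[135,345],hsv[110,375])
h,S,V=[hsv[...,i].astype(int) for i in range(3)]
br=((h<20)&(S>70)&(V<140))
for y in (75,140): print('bearer',region(d,s,br,12,(298,60,322,80) if y==75 else (298,132,322,152)),region(d,s,br,12,(333,60,358,152)))
pl=((h>85)&(h<125)&(S>15)&(S<130)&(V>90)|br)
pl2=(h>85)&(h<125)&(S>15)&(S<130)&(V>90)
print('plate',region(d,s,pl2,6,(262,50,400,170)))
for p in [(389,63),(386,160)]: print(onz(d,p,6,s).round(1))
bar=(S<40)&(V>130); print('bar',region(d,s,bar,195,(140,30,165,170)))
E
```

```text
tin (((573.9030151367188, -96.169921875), 30.139659881591797), (296, 77, 53, 52))
[ 10 126  93] [ 10 117  87] [ 98  41 154]
bearer (array([ 589.3, -131.6]), array([11.2, 12.1]), np.float32(179.6), (304, 70, 11, 10)) (array([547.9, -68.2]), array([46. , 12.8]), np.float32(87.2), (337, 108, 13, 38))
bearer (array([592.8, -54.5]), array([13.5, 12.2]), np.float32(89.9), (301, 132, 11, 12)) (array([547.9, -68.2]), array([46. , 12.8]), np.float32(87.2), (337, 108, 13, 38))
plate (array([571.7, -91.6]), array([123.5, 157.3]), np.float32(177.6), (262, 57, 128, 103))
[ 491.2 -150.1    6. ]
[492.5 -27.2   6. ]
bar (array([692.5, -97.3]), array([89. , 10.3]), np.float32(87.3), (143, 37, 15, 126))
```

Call:
apply_moves([
  [0.1, -8.5, -5],
  [0.1, -8.5, -5],
  [0.1, -8.5, -12],
  [0.1, -8.5, -15],
  [0.1, -8.5, -18],
  [0.1, -8.5, -21],
  [0.1, -8.5, -23],
  [0.1, -8.5, -23.6],
  [0.1, -8.5, -23.6],
  [0.1, -8.5, -23.6],
], fingers=[0, 0, 0, 0, 0, 0, 0, 0, 0, 0], yaw=[0, 0, 0, 0, 0, 0, 0, 0, 0, 0])

```text
clock: 3.5
position: [574.4, -96.0, 184.0]
ee_rot: [0.709, -0.705, 0.0, -0.0]
contact_force: [-1.4, 0.6, -0.1]
gripper_width: 85.5
```

```bash
python3 - <<'E'
from h import *
s,d=grab('wrist','w3.png'); print(s['position'],s['contact_force'])
E
```

```text
[574.36556319 -96.04766258 183.95581313] [-1.41834986  0.59714557 -0.09163228]
```

View pics/w3.png

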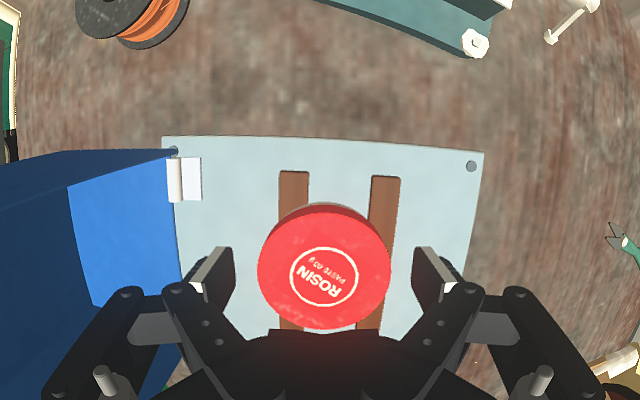

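The tin sits between the pads at (324,266). The bearer ends are at (279–308,171) and (372–400,176). I'll use these to locate the pad and close on the tin.

```bash
python3 - <<'E'
from h import *
s,d=grab('wrist')
P=[onz(d,p,12,s)[:2] for p in [(279,171),(308,171),(372,176),(400,177)]]
print(np.round(P,1)); far=(P[0]+P[1])/2; near=(P[2]+P[3])/2
ex=(far-near)/np.linalg.norm(far-near); m=(far+near)/2; ey=np.array([-ex[1],ex[0]])
print(np.linalg.norm(far-near),'yaw',np.degrees(np.arctan2(ex[1],ex[0])),'pad',m+46*ey, 'tin',red(d,s))
for p in [(163,136),(484,153)]: print('plate corner',onz(d,p,6,s).round(1))
E
```

```text
[[ 595.4 -138.6]
 [ 581.8 -138.6]
 [ 551.7 -136.5]
 [ 538.  -136.2]]
43.80725785107966 yaw -2.919433670588519 pad [569.04180167 -91.51524818] tin (((571.784912109375, -97.04481506347656), 32.432552337646484), (258, 205, 133, 124))
plate corner [ 658.5 -157.1    6. ]
plate corner [ 490.  -149.2    6. ]
```

Call:
apply_moves([
  [0, 0, -0.1],
  [0, 0, -0.1],
  [0, 0, -0.1],
  [0, 0, -0.1],
  [0, 0, -0.1],
  [0, 0, -0.1],
  [0, 0, -0.1],
  [0, 0, -0.1],
], fingers=[1, 1, 1, 1, 1, 1, 1, 1], yaw=[0, 0, 0, 0, 0, 0, 0, 0])

```text
clock: 4.4
position: [574.6, -96.1, 184.8]
ee_rot: [0.709, -0.705, 0.001, -0.001]
contact_force: [-1.8, 0.9, 5.2]
gripper_width: 56.6
```

Call:
apply_moves([
  [0, 0, 3],
  [0, 0, 6],
  [-4, -2, 7],
  [-8, -4, 7],
  [-12, -7, 7],
  [-16.5, -9.2, 7],
  [-16.5, -9.2, 7],
  [-16.5, -9.2, 5],
  [-16.5, -9.2, 3],
  [-16.5, -9.2, 3],
], fingers=[1, 1, 1, 1, 1, 1, 1, 1, 1, 1], yaw=[0, 0, 0, 0, 0, 0, 0, 0, 0, 0])

```text
clock: 5.4
position: [408.5, -188.1, 213.2]
ee_rot: [0.709, -0.706, -0.001, 0.0]
contact_force: [-0.6, -0.1, -0.9]
gripper_width: 56.6
```

```bash
python3 - <<'E'
from h import *
s,d=grab('wrist','w4.png'); print(s['position'],s['gripper_width'],s['contact_force'])
E
```

```text
[ 408.53508531 -188.12658414  213.22319093] 56.582123641857514 [-0.59349101 -0.08883464 -0.89644915]
```

View pics/w4.png

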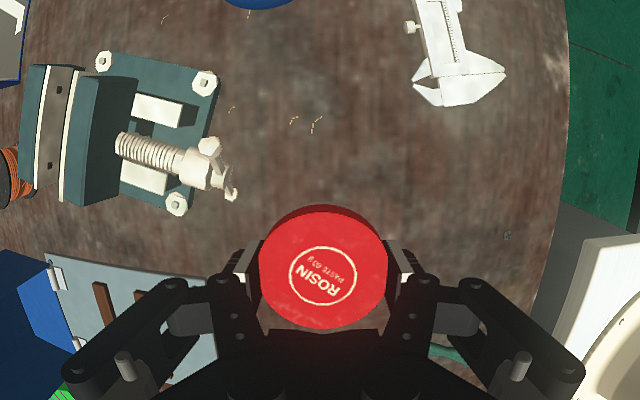

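The tin is held level over clear bench, well away from the vice screw at (230,190). Lowering and releasing.

Call:
apply_moves([
  [0, 0, -2],
  [0, 0, -3.5],
  [0, 0, -4],
  [0, 0, -4],
  [0, 0, -4],
  [0, 0, -4],
  [0, 0, -4],
  [0, 0, 2],
  [0, 0, 8],
  [0, 0, 14],
], fingers=[1, 1, 1, 1, 0.4, 0, 0, 0, 0, 0], yaw=[0, 0, 0, 0, 0, 0, 0, 0, 0, 0])

```text
clock: 6.45
position: [409.0, -188.1, 326.3]
ee_rot: [0.709, -0.705, -0.0, 0.0]
contact_force: [2.1, 0.3, 0.4]
gripper_width: 85.6
```

Call:
apply_moves([
  [5, 3, 6],
  [10, 6, 6],
  [16, 9, 6],
  [16, 9, 6],
  [16, 9, 6],
  [16, 9, 6],
], fingers=[0, 0, 0, 0, 0, 0], yaw=[0, 0, 0, 0, 0, 0])

```text
clock: 7.05
position: [569.4, -97.5, 385.9]
ee_rot: [0.709, -0.705, -0.0, 0.0]
contact_force: [0.1, 0.2, -0.3]
gripper_width: 85.4
```

```bash
python3 - <<'E'
from h import *
s,d=grab('wrist','w5.png'); print(s['position'],s['gripper_width'],s['contact_force'])
s2,t=grab('top'); print(red(t,s2,23))
hsv=cv2.cvtColor(d['color'],cv2.COLOR_BGR2HSV); h,S,V=[hsv[...,i].astype(int) for i in range(3)]
br=((h<20)&(S>70)&(V<160)).astype(np.uint8)
for c in cv2.findContours(br,0,2)[0]:
    if cv2.contourArea(c)>200:
        w=np.array([onz(d,p,12,s)[:2] for p in c[:,0]],np.float32);r=cv2.minAreaRect(w)
        if max(r[1])<130 and min(r[1])<30:print(r,cv2.boundingRect(c))
E
```

```text
[569.42719585 -97.45196852 385.86842367] 85.40340716679617 [ 0.08644253  0.22382457 -0.31632864]
(((408.5155029296875, -186.16575622558594), 30.12850570678711), (379, 261, 21, 21))
((340.4098205566406, 51.73660659790039), (18.440601348876953, 85.0650863647461), 58.313961029052734) (462, 273, 39, 23)
((546.7366943359375, -90.73391723632812), (90.41905975341797, 13.593582153320312), 87.8348617553711) (335, 144, 16, 78)
((590.4374389648438, -92.45310974121094), (91.05838012695312, 13.543750762939453), 87.98650360107422) (298, 142, 14, 79)
((648.5480346679688, -205.0214385986328), (47.68611526489258, 22.43756675720215), 24.772462844848633) (233, 65, 37, 34)
```

View pics/w5.png

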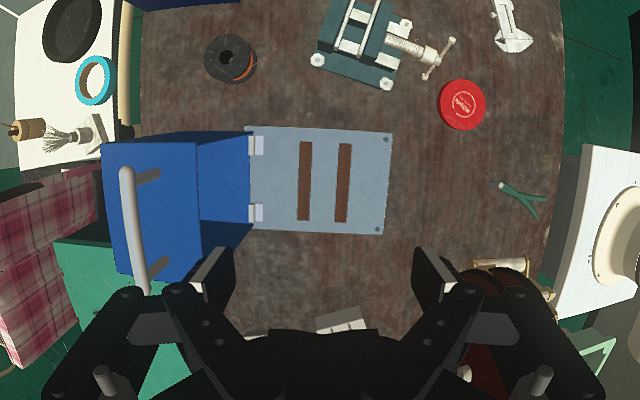

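The tin is upright on the bench at (463,105), measured at (408,-186). The bearers are clean, giving pad ≈ (568.6,-91.6) with yaw ≈ -2.3°. Now going over the first d-ingot (543,108).

Call:
apply_moves([
  [-2.6, 5, 0],
  [-2.6, 10, 0],
  [-2.6, 15, 0],
  [-2.6, 20.6, -2],
  [-2.6, 20.6, -5],
  [-2.6, 20.6, -8.5],
  [-2.6, 20.6, -8.5],
  [-2.6, 20.6, -8.5],
  [-2.6, 20.6, -8.5],
  [-2.6, 20.6, -8.5],
], fingers=[0, 0, 0, 0, 0, 0, 0, 0, 0, 0], yaw=[5, 10, 15, 18.4, 18.4, 18.4, 18.4, 18.4, 18.4, 18.4])

```text
clock: 8.15
position: [542.5, 107.0, 303.3]
ee_rot: [0.812, -0.583, 0.001, -0.001]
contact_force: [-0.2, -0.0, -0.1]
gripper_width: 85.7
```

```bash
cat >> h.py <<'E'
PAD=np.array([568.6,-91.6]); PY=-2.3
ex=np.array([np.cos(np.radians(PY)),np.sin(np.radians(PY))]); ey=np.array([-ex[1],ex[0]])
def pose(s):
    M=R.from_quat(s['ee_rot']).as_matrix(); return s['position'],np.degrees(np.arctan2(M[1,0],M[0,0]))
def look(f,z=24,**k):
    s,d=grab('wrist',f); p,y=pose(s); print('pos',p.round(1),'yaw',round(y,2),'w',round(s['gripper_width'],1),'F',s['contact_force'].round(1))
    for o in ingots(d,s,z,**k):
        print(np.round(o[:5],1),o[5],'dp',np.round([o[0]-p[0],o[1]-p[1]],1),'dyaw',round((o[4]-y-90+90)%180-90,1))
    return s,d
E
python3 - <<'E'
from h import *
s,d=look('w6.png')
t=get_image('top')
for p in [(250,273),(290,273),(330,273)]: print(onz(t,p,270).round())
E
```

```text
pos [542.5 107.  303.3] yaw -71.36 w 85.7 F [-0.2 -0.  -0.1]
[757.1 206.6  67.4  28.8  77.5] (86, 191, 28, 62) dp [214.6  99.6] dyaw 58.9
[543.4 106.1  66.8  42.4  18.7] (283, 173, 81, 50) dp [ 0.9 -0.9] dyaw 0.1
[648.5 134.2  67.6  49.2  11.1] (166, 164, 71, 58) dp [106.   27.2] dyaw -7.5
[405. 178. 270.]
[405.  84. 270.]
[404.  -9. 270.]
```

```bash
python3 - <<'E'
from h import *
s,d=grab('wrist')
g=cv2.cvtColor(d['color'],cv2.COLOR_BGR2HSV)[...,2]; print(g[165:235:4,330])
for v in (215,228,238):print(v);look(None,vmin=v)
E
```

```text
[164 167 194 198 199 207 255 255 255 255 255 255 255 181 187 172 169 175]
215
pos [542.2 107.2 302.3] yaw -71.35 w 85.8 F [-0.   0.6 -0.5]
[756.6 206.5  67.5  29.9  78.8] (85, 191, 28, 61) dp [214.4  99.3] dyaw 60.1
[542.6 108.3  66.8  25.1  18.7] (282, 186, 81, 30) dp [0.3 1.1] dyaw 0.1
[647.5 138.4  66.9  40.1  11.3] (165, 170, 70, 52) dp [105.3  31.2] dyaw -7.4
228
pos [542.1 107.3 302. ] yaw -71.34 w 85.8 F [ 0.1 -0.1 -0.6]
[756.6 206.3  67.6  30.3  79.3] (84, 190, 29, 62) dp [214.4  99. ] dyaw 60.7
[542.6 108.3  66.6  25.1  18.7] (282, 186, 81, 30) dp [0.4 1. ] dyaw 0.1
[647.5 138.5  66.7  39.9  11.5] (165, 170, 70, 52) dp [105.3  31.2] dyaw -7.1
238
pos [542.1 107.3 301.7] yaw -71.33 w 85.6 F [-0.   0.7  0.4]
[755.8 206.8  67.2  31.5  77. ] (84, 191, 28, 61) dp [213.7  99.5] dyaw 58.3
[542.7 108.3  66.2  25.1  18.7] (282, 186, 80, 30) dp [0.6 0.9] dyaw 0.0
[647.3 138.6  66.2  39.8  11.4] (165, 170, 69, 52) dp [105.2  31.2] dyaw -7.3
```

Call:
apply_moves([
  [0.05, 0.1, -4],
  [0.05, 0.1, -8],
  [0.05, 0.1, -11],
  [0.05, 0.1, -13],
  [0.05, 0.1, -13.2],
  [0.05, 0.1, -13.2],
  [0.05, 0.1, -13.2],
  [0.05, 0.1, -13.2],
  [0.05, 0.1, -13.2],
  [0.05, 0.1, -13.2],
], fingers=[0, 0, 0, 0, 0, 0, 0.5, 1, 1, 1], yaw=[0, 0, 0, 0, 0, 0, 0, 0, 0, 0])

```text
clock: 9.45
position: [543.2, 108.8, 171.4]
ee_rot: [0.813, -0.583, 0.001, -0.001]
contact_force: [-0.4, 0.6, 6.3]
gripper_width: 64.9
```

Call:
apply_moves([
  [0, 0, 0],
  [0, 0, 0],
  [0, 0, 3],
  [0, 0, 6],
  [0, 0, 9],
], fingers=[1, 1, 1, 1, 1], yaw=[0, 0, 0, 0, 0])

```text
clock: 9.95
position: [542.6, 108.5, 261.3]
ee_rot: [0.812, -0.583, -0.0, -0.0]
contact_force: [0.6, 0.2, -4.3]
gripper_width: 64.5
```

```bash
python3 - <<'E'
from h import *
s,d=look('w7.png',z=24+75,vmin=225)
E
```

```text
pos [542.6 108.5 261.3] yaw -71.32 w 64.5 F [ 0.6  0.2 -4.3]
[539.8 116.4  73.5  28.8  18.7] (247, 251, 153, 52) dp [-2.8  8. ] dyaw 0.0
[553.7  -1.9  80.2  31.   23.1] (285, 0, 177, 62) dp [  11.1 -110.4] dyaw 4.4
```

View pics/w7.png

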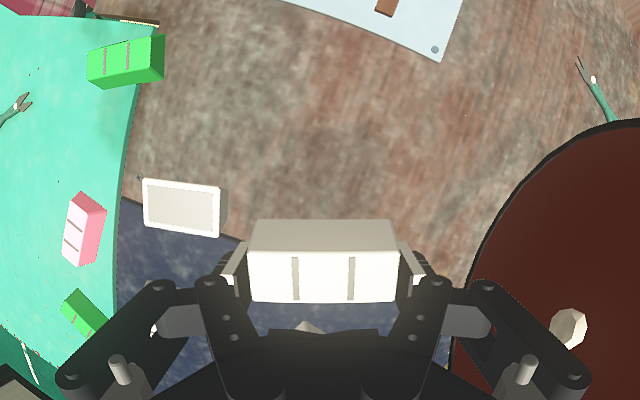

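The ingot is held level by its ends at (323,275). Carrying it to the stand.

Call:
apply_moves([
  [1, -5, 0],
  [2, -10, 0],
  [2.67, -14, 0],
  [2.67, -18.3, -2],
  [2.67, -18.3, -4.5],
  [2.67, -18.3, -5.5],
  [2.67, -18.3, -5.5],
  [2.67, -18.3, -5.5],
  [2.67, -18.3, -5.5],
  [2.67, -18.3, -5.5],
], fingers=[1, 1, 1, 1, 1, 1, 1, 1, 1, 1], yaw=[-5, -12, -18, -21, -21, -21, -21, -21, -21, -21])

```text
clock: 11.0
position: [571.5, -73.1, 213.1]
ee_rot: [-0.694, 0.72, -0.004, 0.005]
contact_force: [-0.4, -0.4, -4.0]
gripper_width: 65.1
```

```bash
cat >> h.py <<'E'
def tgt(a,b,yaw,s=None):
    s=s or read_state(); p,y=pose(s); q=PAD+a*ex+b*ey
    print('pos',p.round(1),'yaw',round(y,2),'w',round(s['gripper_width'],1),'F',s['contact_force'].round(1),'target',q.round(1),'dp',(q-p[:2]).round(2),'dyaw',round((yaw-y+180)%360-180,2))
E
python3 -c "
from h import *
tgt(0,16.8,-92.3)"
```

```text
pos [571.5 -73.1 213.1] yaw -92.13 w 65.1 F [-0.4 -0.4 -4. ] target [569.3 -74.8] dp [-2.18 -1.76] dyaw -0.17
```

Call:
apply_moves([
  [-0.22, -0.18, -1],
  [-0.22, -0.18, -1.5],
  [-0.22, -0.18, -1.5],
  [-0.22, -0.18, -1.5],
  [-0.22, -0.18, -1.5],
], fingers=[1, 1, 1, 1, 1], yaw=[0, 0, 0, 0, 0])

```text
clock: 11.5
position: [569.4, -74.9, 198.2]
ee_rot: [-0.694, 0.72, -0.005, 0.005]
contact_force: [-0.6, -0.6, -3.6]
gripper_width: 64.4
```

```bash
python3 -c "
from h import *
tgt(0,16.8,-92.3);s=read_state();print(s['joints'],s['joint_vel'])"
```

```text
pos [569.4 -74.9 198.2] yaw -92.13 w 64.4 F [-0.6 -0.6 -3.6] target [569.3 -74.8] dp [-0.15  0.04] dyaw -0.17
[ 0.15170309  0.52534632 -0.36226409  0.003184   -0.67029548 -0.19129419] [-7.26429842e-05 -1.70399570e-03  3.15629888e-03 -6.94047983e-04
  5.31636848e-04  3.20993850e-04]
```

Call:
apply_moves([
  [0, 0, -0.7],
  [0, 0, -1.2],
  [0, 0, -1.4],
  [0, 0, -1.5],
  [0, 0, -1.5],
], fingers=[1, 1, 1, 1, 1], yaw=[0, 0, 0, 0, 0])

```text
clock: 12.0
position: [569.0, -74.9, 183.6]
ee_rot: [-0.694, 0.72, -0.004, 0.004]
contact_force: [-2.7, 0.2, 2.8]
gripper_width: 64.6
```

```bash
python3 -c "
from h import *
tgt(0,16.8,-92.3)"
```

```text
pos [569.  -74.9 183.6] yaw -92.12 w 64.6 F [-2.7  0.2  2.8] target [569.3 -74.8] dp [0.24 0.06] dyaw -0.18
```

Call:
apply_moves([
  [0, 0, 0],
  [0, 0, 0],
  [0, 0, 0],
  [0, 0, 0],
  [0, 0, 3],
  [0, 0, 6],
  [0, 0, 10],
  [0, 0, 12],
  [0, 0, 12],
], fingers=[0.5, 0, 0, 0, 0, 0, 0, 0, 0], yaw=[0, 0, 0, 0, 0, 0, 0, 0, 0])

```text
clock: 12.9
position: [570.2, -74.8, 307.8]
ee_rot: [-0.694, 0.72, -0.007, 0.007]
contact_force: [0.3, 0.4, 0.3]
gripper_width: 85.2
```

```bash
cat >> h.py <<'E'
def chk(z,vmin=225):
    s,d=grab('wrist'); 
    for o in ingots(d,s,z,vmin): 
        r=np.array(o[:2])-PAD
        if np.hypot(*r)<80: print('on pad a,b',(r@ex).round(1),(r@ey).round(1),'LW',np.round(o[2:4],1),'ang',round((o[4]-PY)%180,1),o[5])
E
python3 -c "
from h import *
tgt(0,16.8,-92.3);chk(36);chk(36,200)"
```

```text
pos [570.2 -74.8 307.8] yaw -92.08 w 85.2 F [0.3 0.4 0.3] target [569.3 -74.8] dp [-0.89  0.03] dyaw -0.22
on pad a,b 1.8 16.6 LW [65.4 23.7] ang 0.5 (289, 187, 81, 29)
on pad a,b 1.8 16.6 LW [66.5 24.9] ang 179.5 (285, 187, 83, 31)
```

Call:
apply_moves([
  [0, 0, 0],
  [0, 0, 0],
  [0, 0, 0],
], fingers=[0, 0, 0], yaw=[0, 0, 0])

```text
clock: 13.3
position: [568.7, -74.9, 302.7]
ee_rot: [-0.694, 0.72, -0.004, 0.004]
contact_force: [0.7, 1.0, -0.1]
gripper_width: 85.6
```

```bash
python3 - <<'E'
from h import *
s=read_state();print(s['position'],s['ee_rot'],s['joints'])
for _ in range(3): get_image('wrist'); s=read_state();print(s['position'],s['ee_rot'],s['joints'])
look(None,vmin=225)
E
```

```text
[568.73527751 -74.88028796 302.69729286] [-0.69374291  0.72020388 -0.00361225  0.00375327] [ 0.15175074  0.38951944 -0.26399663  0.00199387 -0.9069819  -0.19039528]
[568.77884838 -74.86938291 302.88137068] [-0.69375382  0.72019215 -0.00371434  0.00388704] [ 0.15176113  0.38931683 -0.26378685  0.00200946 -0.90705796 -0.19038284]
[568.82951317 -74.88346297 303.06881807] [-0.69375696  0.72018775 -0.00383694  0.00402137] [ 0.15173206  0.3891201  -0.26357325  0.00206637 -0.90710738 -0.19037759]
[568.85077708 -74.88567137 303.26483168] [-0.69374305  0.72019957 -0.00395831  0.00418129] [ 0.15172539  0.38886179 -0.26342042  0.00208399 -0.90711725 -0.19041778]
pos [568.9 -74.9 303.3] yaw -92.14 w 85.5 F [-0.2  0.1  0.4]
[299.8  18.8  61.7  17.3 170.8] (544, 264, 34, 14) dp [-269.1   93.6] dyaw -7.0
[571.2 -71.5  68.8  24.5 178.1] (283, 189, 83, 29) dp [2.4 3.3] dyaw 0.3
```

Call:
apply_moves([
  [0, 5, 0],
  [0, 10, 0],
  [3, 14.5, 0],
  [6, 18, 0],
  [7.8, 21.3, 0],
  [7.8, 21.3, 0],
  [7.8, 21.3, 0],
  [7.8, 21.3, 0],
  [7.8, 21.3, 0],
  [7.8, 21.3, 0],
], fingers=[0, 0, 0, 0, 0, 0, 0, 0, 0, 0], yaw=[0, 5, 9, 13.5, 13.5, 13.5, 13.5, 13.5, 13.5, 13.5])

```text
clock: 14.5
position: [646.5, 137.1, 303.9]
ee_rot: [0.773, -0.634, 0.004, -0.005]
contact_force: [-0.7, 0.2, -0.1]
gripper_width: 85.5
```

```bash
cat >> h.py <<'E'
def pose(s):
    M=R.from_quat(s['ee_rot']).as_matrix(); g=s['position']+155*M[:,2]
    g[2]=s['position'][2]; return g,np.degrees(np.arctan2(M[1,0],M[0,0]))
def tilt():
    s=read_state(); M=R.from_quat(s['ee_rot']).as_matrix(); print('tilt deg x,y',np.degrees(M[:2,2]).round(2),'tcp',s['position'].round(1))
E
python3 -c "
from h import *
look(None,vmin=225);tilt()"
```

```text
pos [648.4 137.5 303.9] yaw -78.71 w 85.5 F [-0.7  0.2 -0.1]
[656.5 254.7  50.4  25.9  99.9] (279, 289, 28, 43) dp [  8.1 117.1] dyaw 88.6
[758.  205.9  66.8  26.1  75.5] (178, 211, 39, 62) dp [109.6  68.4] dyaw 64.2
[647.3 138.9  66.5  39.2  11.5] (286, 178, 80, 46) dp [-1.   1.4] dyaw 0.2
tilt deg x,y [0.68 0.18] tcp [646.6 137.2 303.9]
```

Call:
apply_moves([
  [-0.1, 0.14, -4],
  [-0.1, 0.14, -8],
  [-0.1, 0.14, -11],
  [-0.1, 0.14, -13],
  [-0.1, 0.14, -13.3],
  [-0.1, 0.14, -13.3],
  [-0.1, 0.14, -13.3],
  [-0.1, 0.14, -13.3],
  [-0.1, 0.14, -13.3],
  [-0.1, 0.14, -13.3],
], fingers=[0, 0, 0, 0, 0, 0, 0.5, 1, 1, 1], yaw=[0, 0, 0, 0, 0, 0, 0, 0, 0, 0])

```text
clock: 15.55
position: [646.2, 138.9, 173.2]
ee_rot: [0.773, -0.634, 0.004, -0.006]
contact_force: [-1.3, -0.5, 6.4]
gripper_width: 64.8
```

```bash
python3 -c "
from h import *
tgt(1,-16.8,-92.3);tilt()"
```

```text
pos [648.5 139.5 173.2] yaw -78.67 w 64.8 F [-1.3 -0.5  6.4] target [ 568.9 -108.4] dp [ -79.56 -247.97] dyaw -13.63
tilt deg x,y [0.85 0.23] tcp [646.2 138.9 173.2]
```

Call:
apply_moves([
  [0, 0, 0],
  [0, 0, 3],
  [0, 0, 6],
  [0, 0, 9],
  [0, 0, 9],
  [0, 0, 9],
  [0, 0, 9],
  [0, 0, 9],
], fingers=[1, 1, 1, 1, 1, 1, 1, 1], yaw=[0, 0, 0, 0, 0, 0, 0, 0])

```text
clock: 16.35
position: [645.6, 138.6, 260.8]
ee_rot: [0.773, -0.634, 0.003, -0.004]
contact_force: [0.2, 0.3, -4.3]
gripper_width: 64.6
```

```bash
python3 -c "
from h import *
tgt(1,-16.8,-92.3);tilt()"
```

```text
pos [647.2 139.  260.8] yaw -78.7 w 64.6 F [ 0.2  0.3 -4.3] target [ 568.9 -108.4] dp [ -78.32 -247.47] dyaw -13.6
tilt deg x,y [0.62 0.15] tcp [645.6 138.6 260.8]
```

Call:
apply_moves([
  [-4, -3, 0],
  [-7.8, -6, 0],
  [-7.8, -11, 0],
  [-7.8, -16, 0],
  [-7.8, -21, 0],
  [-7.8, -24.7, -2],
  [-7.8, -24.7, -3.5],
  [-7.8, -24.7, -3.5],
  [-7.8, -24.7, -3.5],
  [-7.8, -24.7, -3.5],
], fingers=[1, 1, 1, 1, 1, 1, 1, 1, 1, 1], yaw=[0, -4, -8, -13.6, -13.6, -13.6, -13.6, -13.6, -13.6, -13.6])

```text
clock: 17.35
position: [568.2, -107.5, 226.4]
ee_rot: [-0.693, 0.721, -0.004, 0.004]
contact_force: [-0.2, 0.4, -3.2]
gripper_width: 64.5
```

Call:
apply_moves([
  [0, 0, 0],
  [0, 0, 0],
  [0, 0, 0],
], fingers=[1, 1, 1], yaw=[0, 0, 0])

```text
clock: 17.65
position: [568.3, -107.0, 227.0]
ee_rot: [-0.694, 0.72, -0.005, 0.005]
contact_force: [0.1, -0.3, -3.8]
gripper_width: 64.9
```

```bash
python3 -c "
from h import *
tgt(1,-16.8,-92.3);tilt();chk(36)"
```

```text
pos [ 570.4 -107.   227. ] yaw -92.14 w 64.9 F [ 0.1 -0.3 -3.8] target [ 568.9 -108.4] dp [-1.47 -1.44] dyaw -0.16
tilt deg x,y [ 0.77 -0.  ] tcp [ 568.3 -107.   227. ]
```

Call:
apply_moves([
  [-0.15, -0.15, 0],
  [-0.15, -0.15, -1.5],
  [-0.15, -0.15, -2.5],
  [-0.15, -0.15, -3.3],
  [-0.15, -0.15, -3.8],
  [-0.15, -0.15, -4],
  [-0.15, -0.15, -4],
], fingers=[1, 1, 1, 1, 1, 1, 1], yaw=[0, 0, 0, 0, 0, 0, 0])

```text
clock: 18.4
position: [566.8, -108.6, 186.7]
ee_rot: [-0.694, 0.72, -0.004, 0.005]
contact_force: [0.2, 0.0, -4.0]
gripper_width: 64.6
```

```bash
python3 -c "
from h import *
tgt(1,-16.8,-92.3);tilt()"
```

```text
pos [ 568.8 -108.7  186.7] yaw -92.15 w 64.6 F [ 0.2  0.  -4. ] target [ 568.9 -108.4] dp [0.11 0.23] dyaw -0.15
tilt deg x,y [ 0.73 -0.01] tcp [ 566.8 -108.6  186.7]
```

Call:
apply_moves([
  [0, 0, -0.2],
  [0, 0, -0.3],
  [0, 0, -0.3],
], fingers=[1, 1, 1], yaw=[0, 0, 0])

```text
clock: 18.7
position: [567.2, -108.6, 185.2]
ee_rot: [-0.694, 0.72, -0.005, 0.005]
contact_force: [-2.0, 1.1, 5.5]
gripper_width: 64.5
```

Call:
apply_moves([
  [0, 0, 0],
  [0, 0, 0],
  [0, 0, 0],
  [0, 0, 3],
  [0, 0, 6],
  [0, 0, 10],
  [0, 0, 12],
  [0, 0, 12],
  [0, 0, 12],
  [0, 0, 12],
], fingers=[0.5, 0, 0, 0, 0, 0, 0, 0, 0, 0], yaw=[0, 0, 0, 0, 0, 0, 0, 0, 0, 0])

```text
clock: 19.7
position: [566.8, -108.6, 303.9]
ee_rot: [-0.694, 0.72, -0.004, 0.004]
contact_force: [0.8, -0.4, 0.3]
gripper_width: 85.4
```

```bash
python3 - <<'E'
from h import *
tilt();chk(36);chk(36,200)
s,d=grab('wrist','w8.png')
c=d['color'][90:290,220:420]; cv2.imwrite('pics/w8c.png',cv2.resize(c,None,fx=3,fy=3))
E
```

```text
tilt deg x,y [ 0.68 -0.02] tcp [ 566.8 -108.6  303.9]
```

View pics/w8c.png

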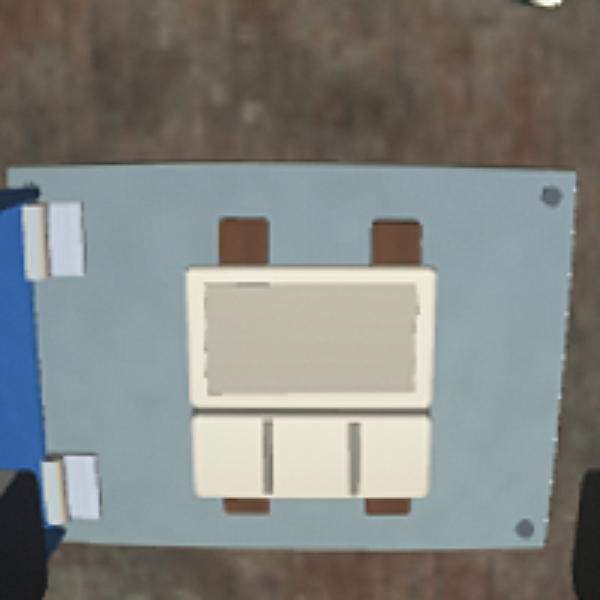

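The wrist crop shows both ingots side by side on the bearers, with a narrow gap. I'll check their size and pose from the corners: u at (187,267)–(432,406), d at (192,417)–(428,497).

```bash
python3 - <<'E'
from h import *
s,d=grab('wrist')
for n,P in dict(u=[(187,267),(435,268),(432,406),(190,408)],d=[(192,417),(430,415),(428,497),(192,497)]).items():
    q=np.array([onz(d,np.array(p)/3+[220,90],36,s)[:2]-PAD for p in P]); a,b=q@ex,q@ey
    print(n,a.round(1),b.round(1),'c',a.mean().round(1),b.mean().round(1))
E
```

```text
u [ 34.4 -30.7 -31.4  34.8] [-36.6 -36.7   1.6   2.7] c 1.8 -17.2
d [ 34.4 -31.  -31.6  35.3] [ 5.4  4.2 29.1 29.8] c 1.8 17.1
```

Call:
apply_moves([
  [0, 5, 0],
  [0, 10, 0],
  [0, 15, 0],
  [2, 20, 0],
  [4, 25, 0],
  [6, 29, 0],
  [8.6, 33, 0],
  [8.6, 37.1, 0],
  [8.6, 37.1, 0],
  [8.6, 37.1, 0],
], fingers=[0, 0, 0, 0, 0, 0, 0, 0, 0, 0], yaw=[-8, -16, -24, -32, -40, -48, -56, -64, -72, -78])

```text
clock: 20.9
position: [653.0, 264.6, 302.2]
ee_rot: [-0.085, 0.996, -0.007, -0.001]
contact_force: [-0.6, -1.2, -1.0]
gripper_width: 85.1
```

Call:
apply_moves([
  [0, 0, 0],
  [0, 0, 0],
  [0, 0, 0],
  [0, 0, 0],
], fingers=[0, 0, 0, 0], yaw=[0, 0, 0, 0])

```text
clock: 21.3
position: [653.1, 264.2, 302.2]
ee_rot: [-0.085, 0.996, -0.007, -0.001]
contact_force: [-0.3, -0.6, -0.5]
gripper_width: 85.6
```

```bash
python3 -c "
from h import *
look(None,vmin=225);tilt()"
```

```text
pos [653.1 262.1 302.2] yaw -170.24 w 85.6 F [-0.3 -0.6 -0.5]
[702.9 561.1  52.2  52.1  65.6] (552, 261, 31, 42) dp [ 49.8 299. ] dyaw -34.1
[655.3 262.5  65.7  24.3 100. ] (286, 188, 79, 29) dp [2.2 0.4] dyaw 0.3
[517.8 254.1  66.1  25.1  69.1] (302, 6, 85, 63) dp [-135.3   -8. ] dyaw -30.7
[476.1 377.   68.3  39.2  36.4] (456, 0, 62, 67) dp [-177.1  114.9] dyaw -63.4
tilt deg x,y [ 0.01 -0.75] tcp [653.1 264.2 302.3]
```

Call:
apply_moves([
  [0.22, 0.04, -4],
  [0.22, 0.04, -8],
  [0.22, 0.04, -11],
  [0.22, 0.04, -13],
  [0.22, 0.04, -13],
  [0.22, 0.04, -13],
  [0.22, 0.04, -13],
  [0.22, 0.04, -13],
  [0.22, 0.04, -13],
  [0.22, 0.04, -13],
], fingers=[0, 0, 0, 0, 0, 0, 0.5, 1, 1, 1], yaw=[0.3, 0.3, 0.3, 0.3, 0.3, 0.3, 0.3, 0.3, 0.3, 0.3])

```text
clock: 22.35
position: [656.0, 265.0, 175.1]
ee_rot: [-0.088, 0.996, -0.006, 0.002]
contact_force: [-1.5, -0.6, 6.7]
gripper_width: 64.0
```

Call:
apply_moves([
  [0, 0, 0],
  [0, 0, 3],
  [0, 0, 6],
  [0, 0, 9],
  [0, 0, 9],
  [0, 0, 9],
  [0, 0, 9],
  [0, 0, 9],
], fingers=[1, 1, 1, 1, 1, 1, 1, 1], yaw=[0, 0, 0, 0, 0, 0, 0, 0])

```text
clock: 23.15
position: [655.4, 264.6, 262.2]
ee_rot: [-0.088, 0.996, -0.007, -0.001]
contact_force: [0.1, 0.3, -4.9]
gripper_width: 64.7
```

```bash
python3 -c "
from h import *
tgt(17,0,-182.3);tilt()"
```

```text
pos [655.3 262.5 262.2] yaw -169.93 w 64.7 F [ 0.1  0.3 -4.9] target [585.6 -92.3] dp [ -69.73 -354.78] dyaw -12.37
tilt deg x,y [-0.02 -0.79] tcp [655.4 264.6 262.2]
```

Call:
apply_moves([
  [-3, -4, 0],
  [-6, -8, 0],
  [-7, -12, 0],
  [-7, -17, 0],
  [-7, -22, 0],
  [-7, -27, 0],
  [-7, -31.5, 0],
  [-7, -35.5, -1],
  [-7, -35.5, -2.5],
  [-7, -35.5, -2.5],
], fingers=[1, 1, 1, 1, 1, 1, 1, 1, 1, 1], yaw=[0, -4, -8, -12.4, -12.4, -12.4, -12.4, -12.4, -12.4, -12.4])

```text
clock: 24.15
position: [583.9, -91.9, 234.0]
ee_rot: [0.022, 1.0, -0.007, -0.005]
contact_force: [-0.5, 0.9, -5.1]
gripper_width: 64.5
```

Call:
apply_moves([
  [0, 0, 0],
  [0, 0, 0],
  [0, 0, 0],
  [0, 0, 0],
], fingers=[1, 1, 1, 1], yaw=[0, 0, 0, 0])

```text
clock: 24.55
position: [584.2, -91.1, 234.6]
ee_rot: [0.021, 1.0, -0.007, -0.004]
contact_force: [0.5, 0.4, -4.7]
gripper_width: 64.4
```

```bash
python3 -c "
from h import *
tgt(17,0,-182.3);tilt()"
```

```text
pos [582.8 -93.2 234.6] yaw 177.55 w 64.4 F [ 0.5  0.4 -4.7] target [585.6 -92.3] dp [2.77 0.89] dyaw 0.15
tilt deg x,y [-0.52 -0.76] tcp [584.2 -91.1 234.6]
```

Call:
apply_moves([
  [0.28, 0.1, 0],
  [0.28, 0.1, -1],
  [0.28, 0.1, -1.7],
  [0.28, 0.1, -2.1],
  [0.28, 0.1, -2.1],
  [0.28, 0.1, -2.1],
], fingers=[1, 1, 1, 1, 1, 1], yaw=[0, 0, 0, 0, 0, 0])

```text
clock: 25.15
position: [587.1, -90.2, 213.3]
ee_rot: [0.021, 1.0, -0.007, -0.005]
contact_force: [0.7, 0.3, -4.6]
gripper_width: 64.5
```

```bash
python3 -c "
from h import *
tgt(17,0,-182.3);tilt()"
```

```text
pos [585.6 -92.3 213.3] yaw 177.55 w 64.5 F [ 0.7  0.3 -4.6] target [585.6 -92.3] dp [-0.03 -0.  ] dyaw 0.15
tilt deg x,y [-0.55 -0.77] tcp [587.1 -90.2 213.3]
```

Call:
apply_moves([
  [0, 0, -0.2],
  [0, 0, -0.4],
  [0, 0, -0.4],
], fingers=[1, 1, 1], yaw=[0, 0, 0])

```text
clock: 25.45
position: [587.4, -90.2, 210.8]
ee_rot: [0.021, 1.0, -0.007, -0.004]
contact_force: [-3.3, 0.5, 3.8]
gripper_width: 64.5
```

Call:
apply_moves([
  [0, 0, 0],
  [0, 0, 0],
  [0, 0, 0],
  [0, 0, 3],
  [0, 0, 6],
  [0, 0, 9],
  [0, 0, 11],
  [0, 0, 11],
  [0, 0, 11],
  [0, 0, 11],
], fingers=[0.5, 0, 0, 0, 0, 0, 0, 0, 0, 0], yaw=[0, 0, 0, 0, 0, 0, 0, 0, 0, 0])

```text
clock: 26.45
position: [587.0, -90.2, 319.6]
ee_rot: [0.021, 1.0, -0.007, -0.005]
contact_force: [-0.3, 0.0, 0.4]
gripper_width: 85.3
```

```bash
python3 - <<'E'
from h import *
tilt();chk(60);chk(60,240)
s,d=grab('wrist','w9.png')
cv2.imwrite('pics/w9c.png',cv2.resize(d['color'][90:290,220:420],None,fx=3,fy=3))
E
```

```text
tilt deg x,y [-0.59 -0.79] tcp [587.  -90.2 319.6]
```

View pics/w9c.png

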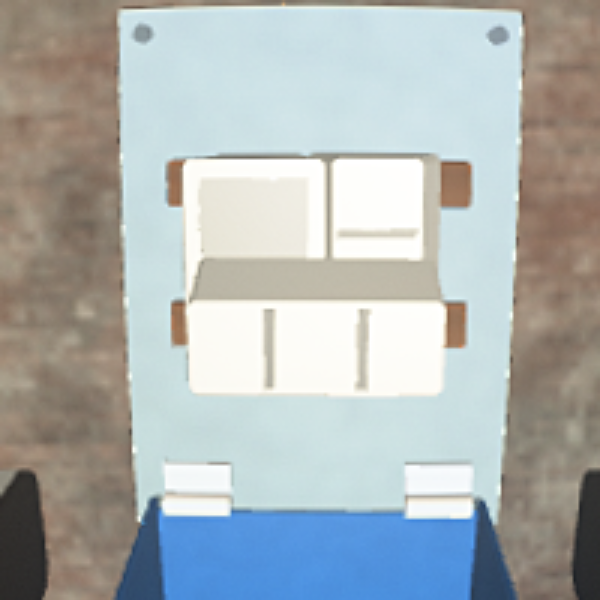

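The layer-2 d-ingot lies crosswise, top face (190,300)–(442,393). Computing its pose, and cross-checking the pad from the bearer corners.

```bash
python3 - <<'E'
from h import *
s,d=grab('wrist')
for n,z,P in [('d',60,[(190,300),(445,300),(443,393),(188,393)]),('bearerfar R',12,[(466,301),(466,346)]),('bearerfar L',12,[(172,302),(173,346)]),('near R',12,[(471,162),(471,206)]),('near L',12,[(168,160),(168,205)]),('u1',36,[(183,160),(327,160)])]:
    q=np.array([onz(d,np.array(p)/3+[220,90],z,s)[:2]-PAD for p in P]); a,b=q@ex,q@ey
    print(n,a.round(1),b.round(1),'c',a.mean().round(1),b.mean().round(1))
E
```

```text
d [ 3.8  3.6 28.7 28.9] [-32.2  33.1  33.5 -33.6] c 16.2 0.2
bearerfar R [14.8 29.3] [46.2 46.8] c 22.0 46.5
bearerfar L [15.3 29.5] [-44.9 -45.1] c 22.4 -45.0
near R [-28.2 -14.8] [46.4 46.8] c -21.5 46.6
near L [-28.7 -14.9] [-44.9 -45.2] c -21.8 -45.0
u1 [-30.3 -30. ] [-36.7   2.9] c -30.2 -16.9
```

Call:
apply_moves([
  [0, 5, 0],
  [0, 9, 0],
  [0, 14, 0],
  [-2, 18, 0],
  [-4, 23, 0],
  [-6, 27.5, 0],
  [-7, 32, 0],
  [-8.5, 36.5, 0],
  [-10, 41, 0],
  [-11, 45, 0],
], fingers=[0, 0, 0, 0, 0, 0, 0, 0, 0, 0], yaw=[8, 16, 24, 32, 40, 48, 56, 64, 72, 80])

```text
clock: 27.65
position: [476.1, 361.9, 319.4]
ee_rot: [-0.629, 0.777, -0.009, 0.001]
contact_force: [0.7, -0.2, 0.4]
gripper_width: 84.9
```

```bash
python3 -c "
from h import *
p,y=pose(read_state());print(p,y,-52.3-y)"
```

```text
[477.88850848 359.93329589 319.38927481] -102.0110172753839 49.71101727538391
```

Call:
apply_moves([
  [-0.4, 1.6, 0],
  [-0.4, 1.6, -0.5],
  [-0.4, 1.6, -1],
  [-0.4, 1.6, -1.6],
  [-0.4, 1.6, -1.6],
  [-0.4, 1.6, -1.6],
  [-0.4, 1.6, -1.6],
  [-0.4, 1.6, -1.6],
  [-0.4, 1.6, -1.6],
  [-0.4, 1.6, -1.6],
], fingers=[0, 0, 0, 0, 0, 0, 0, 0, 0, 0], yaw=[8, 16, 24, 32, 40, 49.7, 49.7, 49.7, 49.7, 49.7])

```text
clock: 28.65
position: [472.1, 377.9, 303.3]
ee_rot: [0.897, -0.441, 0.008, -0.004]
contact_force: [0.1, 0.4, -0.1]
gripper_width: 85.4
```

```bash
python3 -c "
from h import *
look(None,vmin=225);tilt()"
```

```text
pos [474.7 378.  303.3] yaw -52.38 w 85.4 F [ 0.1  0.4 -0.1]
[475.  374.6  65.5  40.8  36.7] (288, 173, 79, 49) dp [ 0.3 -3.4] dyaw -0.9
[723.3 545.4  52.3  43.1 134.7] (45, 160, 26, 46) dp [248.6 167.4] dyaw -83.0
[518.  254.   66.1  24.7  68.9] (336, 23, 81, 59) dp [  43.3 -124. ] dyaw 31.2
tilt deg x,y [0.99 0.04] tcp [472.1 377.9 303.4]
```

Call:
apply_moves([
  [0, -0.3, -4],
  [0, -0.3, -8],
  [0, -0.3, -11],
  [0, -0.3, -13],
  [0, -0.3, -13],
  [0, -0.3, -13],
  [0, -0.3, -13],
  [0, -0.3, -13],
  [0, -0.3, -13],
  [0, -0.3, -13],
], fingers=[0, 0, 0, 0, 0, 0, 0.5, 1, 1, 1], yaw=[-0.6, -0.6, -0.6, -0.6, -0.6, -0.6, -0.6, -0.6, -0.6, -0.6])

```text
clock: 29.7
position: [472.5, 375.5, 175.6]
ee_rot: [0.895, -0.446, 0.008, -0.006]
contact_force: [-0.8, 0.7, 6.3]
gripper_width: 64.5
```

Call:
apply_moves([
  [0, 0, 0],
  [0, 0, 3],
  [0, 0, 6],
  [0, 0, 9],
  [0, 0, 9],
  [0, 0, 9],
  [0, 0, 9],
  [0, 0, 9],
], fingers=[1, 1, 1, 1, 1, 1, 1, 1], yaw=[0, 0, 0, 0, 0, 0, 0, 0])

```text
clock: 30.5
position: [472.1, 375.1, 263.5]
ee_rot: [0.895, -0.446, 0.008, -0.004]
contact_force: [-0.0, 0.9, -3.2]
gripper_width: 64.5
```

```bash
python3 -c "
from h import *
tgt(-17.2,0.5,-182.3);tilt()
s,d=grab('wrist','w10.png')
for z in (98,100,102):
  for v in (225,240):
    look(None,z=z,vmin=v)"
```

```text
pos [474.7 375.1 263.5] yaw -52.96 w 64.5 F [-0.   0.9 -3.2] target [551.4 -90.4] dp [  76.73 -465.5 ] dyaw -129.34
tilt deg x,y [0.98 0.01] tcp [472.1 375.1 263.5]
pos [474.9 375.3 263.8] yaw -52.95 w 64.3 F [-0.6  0.3 -3.5]
[469.9 382.2  73.7  43.3  37.1] (247, 235, 153, 77) dp [-5.1  6.9] dyaw 0.1
pos [475.1 375.5 264.1] yaw -52.95 w 64.6 F [-0.5 -0.2 -4.2]
[469.8 382.6  73.9  42.7  37. ] (247, 235, 153, 76) dp [-5.3  7.1] dyaw -0.0
pos [475.2 375.7 264.4] yaw -52.94 w 64.3 F [-0.7 -0.4 -4.1]
[470.6 382.   73.   42.9  37.2] (247, 235, 153, 77) dp [-4.6  6.3] dyaw 0.1
pos [475.3 375.8 264.7] yaw -52.94 w 64.7 F [-0.7  0.4 -2.6]
[470.5 382.3  73.   42.3  37.1] (248, 235, 152, 76) dp [-4.8  6.5] dyaw 0.0
pos [475.4 375.9 264.9] yaw -52.94 w 64.7 F [ 0.  -0.5 -3.1]
[471.3 381.6  72.2  42.4  37.2] (247, 235, 153, 77) dp [-4.1  5.7] dyaw 0.1
pos [475.5 376.  265.1] yaw -52.94 w 64.2 F [-0.1  0.3 -4. ]
[471.2 381.8  72.2  41.8  37.1] (247, 235, 153, 76) dp [-4.3  5.8] dyaw 0.0
```

Call:
apply_moves([
  [3, -3, 0],
  [6, -6, 0],
  [9, -10, 0],
  [11, -14, 0],
  [11, -18.5, 0],
  [11, -23, 0],
  [11, -28, 0],
  [11, -33, 0],
  [11, -38, 0],
  [11, -42, 0],
], fingers=[1, 1, 1, 1, 1, 1, 1, 1, 1, 1], yaw=[-8, -16, -24, -32, -40, -48, -56, -64, -72, -80])

```text
clock: 31.85
position: [582.1, -46.9, 265.5]
ee_rot: [-0.396, 0.918, -0.01, -0.001]
contact_force: [0.7, 0.7, -3.2]
gripper_width: 64.4
```

```bash
python3 -c "
from h import *
tgt(-17.2,0.5,-182.3);tilt()"
```

```text
pos [583.  -49.9 265.5] yaw -133.33 w 64.4 F [ 0.7  0.7 -3.2] target [551.4 -90.4] dp [-31.6  -40.55] dyaw -48.97
tilt deg x,y [ 0.35 -1.08] tcp [582.1 -46.9 265.5]
```

Call:
apply_moves([
  [-1, -1, 0],
  [-2, -3, 0],
  [-3, -4, 0],
  [-3, -4, 0],
  [-3, -4, 0],
  [-3, -4, -1],
  [-3, -4, -2],
  [-3, -4, -2],
  [-3, -4, -2],
  [-3, -4, -2],
], fingers=[1, 1, 1, 1, 1, 1, 1, 1, 1, 1], yaw=[-8, -16, -24, -32, -40, -49, -49, -49, -49, -49])

```text
clock: 32.85
position: [552.3, -86.9, 245.8]
ee_rot: [0.02, 1.0, -0.009, -0.005]
contact_force: [0.5, -0.0, -2.6]
gripper_width: 64.8
```

```bash
python3 -c "
from h import *
tgt(-17.2,0.5,-182.3);tilt()"
```

```text
pos [550.9 -89.5 245.8] yaw 177.76 w 64.8 F [ 0.5 -0.  -2.6] target [551.4 -90.4] dp [ 0.57 -0.88] dyaw -0.06
tilt deg x,y [-0.54 -0.98] tcp [552.3 -86.9 245.8]
```

Call:
apply_moves([
  [0.05, -0.1, 0],
  [0.05, -0.1, -1],
  [0.05, -0.1, -2],
  [0.05, -0.1, -2.6],
  [0.05, -0.1, -3.1],
  [0.05, -0.1, -3.1],
  [0.05, -0.1, -3.1],
], fingers=[1, 1, 1, 1, 1, 1, 1], yaw=[0, 0, 0, 0, 0, 0, 0])

```text
clock: 33.55
position: [552.9, -87.9, 214.7]
ee_rot: [0.019, 1.0, -0.009, -0.005]
contact_force: [-0.1, 0.1, -3.6]
gripper_width: 64.2
```

```bash
python3 -c "
from h import *
tgt(-17.2,0.5,-182.3);tilt()"
```

```text
pos [551.5 -90.5 214.7] yaw 177.77 w 64.2 F [-0.1  0.1 -3.6] target [551.4 -90.4] dp [-0.02  0.13] dyaw -0.07
tilt deg x,y [-0.55 -0.99] tcp [552.9 -87.9 214.7]
```

Call:
apply_moves([
  [0, 0, -0.2],
  [0, 0, -0.4],
  [0, 0, -0.4],
], fingers=[1, 1, 1], yaw=[0, 0, 0])

```text
clock: 33.85
position: [552.5, -87.9, 211.3]
ee_rot: [0.019, 1.0, -0.009, -0.005]
contact_force: [-3.7, 0.7, 3.1]
gripper_width: 64.6
```

Call:
apply_moves([
  [0, 0, 0],
  [0, 0, 0],
  [0, 0, 0],
  [0, 0, 3],
  [0, 0, 6],
  [0, 0, 9],
  [0, 0, 12],
  [0, 0, 12],
  [0, 0, 12],
  [0, 0, 12],
], fingers=[0.5, 0, 0, 0, 0, 0, 0, 0, 0, 0], yaw=[0, 0, 0, 0, 0, 0, 0, 0, 0, 0])

```text
clock: 34.85
position: [552.3, -87.9, 330.5]
ee_rot: [0.019, 1.0, -0.009, -0.006]
contact_force: [0.3, -0.4, 0.1]
gripper_width: 85.3
```

```bash
python3 - <<'E'
from h import *
tilt()
s,d=grab('wrist','w11.png'); print(s['position'],s['ee_rot'])
cv2.imwrite('pics/w11c.png',cv2.resize(d['color'][90:290,220:420],None,fx=3,fy=3))
E
```

```text
tilt deg x,y [-0.68 -1.  ] tcp [552.3 -87.9 330.5]
[552.28893019 -87.91090073 330.48590341] [ 0.01944127  0.99975557 -0.00880448 -0.00577241]
```

View pics/w11c.png

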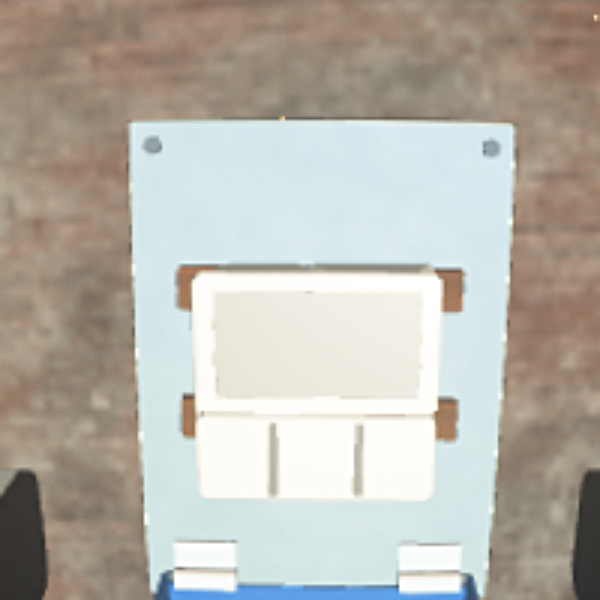

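```bash
python3 - <<'E'
from h import *
s,d=grab('wrist')
for n,z,P in [('u',60,[(192,274),(442,274),(438,412),(197,412)]),('d',60,[(199,415),(435,415),(432,498),(200,498)])]:
    q=np.array([onz(d,np.array(p)/3+[220,90],z,s)[:2]-PAD for p in P]); a,b=q@ex,q@ey
    print(n,a.round(1),b.round(1),'c',a.mean().round(1),b.mean().round(1))
E
```

```text
u [-36.3 -36.7   2.    2.6] [-33.2  33.3  33.7 -33. ] c -17.1 0.2
d [ 3.4  2.9 28.2 28.8] [-32.4  32.9  33.3 -33.1] c 15.8 0.2
```

Call:
apply_moves([
  [0, 5, 0],
  [0, 10, 0],
  [0, 15, 0],
  [0, 20, 0],
  [-1, 24, 0],
  [-2, 29, 0],
  [-3.4, 34.2, -2.7],
  [-3.4, 34.2, -2.7],
  [-3.4, 34.2, -2.7],
  [-3.4, 34.2, -2.7],
], fingers=[0, 0, 0, 0, 0, 0, 0, 0, 0, 0], yaw=[0, 0, -6, -12, -18.7, -18.7, -18.7, -18.7, -18.7, -18.7])

```text
clock: 35.95
position: [518.6, 253.6, 302.7]
ee_rot: [0.182, 0.983, -0.008, -0.008]
contact_force: [0.1, -0.4, 0.4]
gripper_width: 85.2
```

Call:
apply_moves([
  [0, 0, 0],
  [0, 0, 0],
  [0, 0, 0],
  [0, 0, 0],
], fingers=[0, 0, 0, 0], yaw=[0, 0, 0, 0])

```text
clock: 36.35
position: [518.8, 252.9, 303.1]
ee_rot: [0.182, 0.983, -0.008, -0.008]
contact_force: [0.4, 0.1, 0.5]
gripper_width: 85.6
```

```bash
python3 -c "
from h import *
look(None,vmin=235);tilt()"
```

```text
pos [516.  250.8 303.1] yaw 159.0 w 85.6 F [0.4 0.1 0.5]
[513.5 255.8  66.5  35.3  69.3] (291, 175, 80, 42) dp [-2.5  4.9] dyaw 0.3
[372.3 -59.5  56.4  19.6  86.7] (27, 169, 23, 25) dp [-143.7 -310.3] dyaw 17.7
tilt deg x,y [-1.04 -0.77] tcp [518.8 253.1 303. ]
```

Call:
apply_moves([
  [0.2, 0.33, -4],
  [0.2, 0.33, -8],
  [0.2, 0.33, -11],
  [0.2, 0.33, -12.9],
  [0.2, 0.33, -12.9],
  [0.2, 0.33, -12.9],
  [0.2, 0.33, -12.9],
  [0.2, 0.33, -12.9],
  [0.2, 0.33, -12.9],
  [0.2, 0.33, -12.9],
], fingers=[0, 0, 0, 0, 0, 0, 0.5, 1, 1, 1], yaw=[0.3, 0.3, 0.3, 0.3, 0.3, 0.3, 0.3, 0.3, 0.3, 0.3])

```text
clock: 37.4
position: [521.3, 256.7, 176.2]
ee_rot: [0.179, 0.984, -0.007, -0.007]
contact_force: [-0.3, -0.1, 5.7]
gripper_width: 64.5
```

Call:
apply_moves([
  [0, 0, 0],
  [0, 0, 3],
  [0, 0, 6],
  [0, 0, 9],
  [0, 0, 10],
  [0, 0, 10],
  [0, 0, 10],
  [0, 0, 10],
], fingers=[1, 1, 1, 1, 1, 1, 1, 1], yaw=[0, 0, 0, 0, 0, 0, 0, 0])

```text
clock: 38.2
position: [520.7, 256.3, 274.0]
ee_rot: [0.179, 0.984, -0.009, -0.008]
contact_force: [-0.4, -0.2, -4.3]
gripper_width: 64.6
```

```bash
python3 -c "
from h import *
tgt(0,0.5,-92.3);tilt()"
```

```text
pos [517.7 254.1 274. ] yaw 159.33 w 64.6 F [-0.4 -0.2 -4.3] target [568.6 -91.1] dp [  50.9  -345.21] dyaw 108.37
tilt deg x,y [-1.09 -0.81] tcp [520.7 256.3 274. ]
```

Call:
apply_moves([
  [2, -3, 0],
  [4, -7, 0],
  [5, -11, 0],
  [5, -15, 0],
  [5, -19, 0],
  [5, -23, 0],
  [5, -27, 0],
  [5, -31, 0],
  [5, -34.5, 0],
  [5, -34.5, 0],
], fingers=[1, 1, 1, 1, 1, 1, 1, 1, 1, 1], yaw=[8, 16, 24, 32, 40, 48, 56, 64, 72, 80])

```text
clock: 39.2
position: [569.7, -92.4, 272.0]
ee_rot: [-0.495, 0.869, -0.011, -0.003]
contact_force: [0.3, 0.9, -5.3]
gripper_width: 64.5
```

```bash
python3 -c "
from h import *
tgt(0,0.5,-92.3);tilt()"
```

```text
pos [570.7 -95.8 272. ] yaw -120.65 w 64.5 F [ 0.3  0.9 -5.3] target [568.6 -91.1] dp [-2.08  4.72] dyaw 28.35
tilt deg x,y [ 0.36 -1.25] tcp [569.7 -92.4 272. ]
```

Call:
apply_moves([
  [-0.2, 0.2, 0],
  [-0.36, 0.38, 0],
  [-0.36, 0.38, 0],
  [-0.36, 0.38, -1],
  [-0.36, 0.38, -1.5],
  [-0.36, 0.38, -1.5],
  [-0.36, 0.38, -1.5],
  [-0.36, 0.38, -1.5],
], fingers=[1, 1, 1, 1, 1, 1, 1, 1], yaw=[8, 16, 24, 28.4, 28.4, 28.4, 28.4, 28.4])

```text
clock: 40.0
position: [566.3, -88.6, 257.0]
ee_rot: [-0.693, 0.721, -0.011, 0.0]
contact_force: [-0.9, -0.8, -3.7]
gripper_width: 64.2
```

```bash
python3 -c "
from h import *
tgt(0,0.5,-92.3);tilt()"
```

```text
pos [568.8 -91.1 257. ] yaw -92.28 w 64.2 F [-0.9 -0.8 -3.7] target [568.6 -91.1] dp [-0.21  0.03] dyaw -0.02
tilt deg x,y [ 0.92 -0.93] tcp [566.3 -88.6 257. ]
```

Call:
apply_moves([
  [0, 0, -0.8],
  [0, 0, -1.5],
  [0, 0, -1.8],
  [0, 0, -1.8],
  [0, 0, -1.8],
], fingers=[1, 1, 1, 1, 1], yaw=[0, 0, 0, 0, 0])

```text
clock: 40.5
position: [566.4, -88.6, 238.9]
ee_rot: [-0.693, 0.721, -0.011, 0.0]
contact_force: [-0.1, 1.2, -4.2]
gripper_width: 64.1
```

Call:
apply_moves([
  [0, 0, -0.2],
  [0, 0, -0.4],
  [0, 0, -0.4],
], fingers=[1, 1, 1], yaw=[0, 0, 0])

```text
clock: 40.8
position: [566.6, -88.6, 235.9]
ee_rot: [-0.693, 0.721, -0.012, 0.0]
contact_force: [-0.8, -0.2, 2.5]
gripper_width: 64.7
```

```bash
python3 -c "
from h import *
tgt(0,0.5,-92.3);tilt()"
```

```text
pos [569.3 -91.2 235.9] yaw -92.25 w 64.7 F [-0.8 -0.2  2.5] target [568.6 -91.1] dp [-0.65  0.07] dyaw -0.05
tilt deg x,y [ 0.98 -0.95] tcp [566.6 -88.6 235.9]
```

Call:
apply_moves([
  [0, 0, 0],
  [0, 0, 0],
  [0, 0, 0],
  [0, 0, 3],
  [0, 0, 7],
  [0, 0, 11],
  [0, 0, 15],
  [0, 0, 15],
  [0, 0, 15],
  [0, 0, 15],
], fingers=[0.5, 0, 0, 0, 0, 0, 0, 0, 0, 0], yaw=[0, 0, 0, 0, 0, 0, 0, 0, 0, 0])

```text
clock: 41.8
position: [566.3, -88.6, 385.0]
ee_rot: [-0.693, 0.721, -0.011, -0.0]
contact_force: [0.1, 0.5, -0.4]
gripper_width: 85.3
```

```bash
python3 - <<'E'
from h import *
tilt()
s,d=grab('wrist','w12.png'); print(s['position'],s['ee_rot'])
s2,t=grab('side'); print('tin',red(get_image('top'),s2,23))
c=np.zeros((600,800,3),np.uint8); c[:400,:640]=d['color']; c[400:,:400]=cv2.resize(t['color'][180:280,260:460],(400,200),interpolation=cv2.INTER_CUBIC)
cv2.imwrite('pics/w12c.png',c)
E
```

```text
tilt deg x,y [ 0.89 -0.95] tcp [566.3 -88.6 385. ]
[566.2652975  -88.62044763 384.99761493] [-6.93040282e-01  7.20810225e-01 -1.13033721e-02 -1.43350903e-04]
tin (((408.8566589355469, -186.0852813720703), 30.16080665588379), (379, 261, 21, 21))
```

View pics/w12c.png

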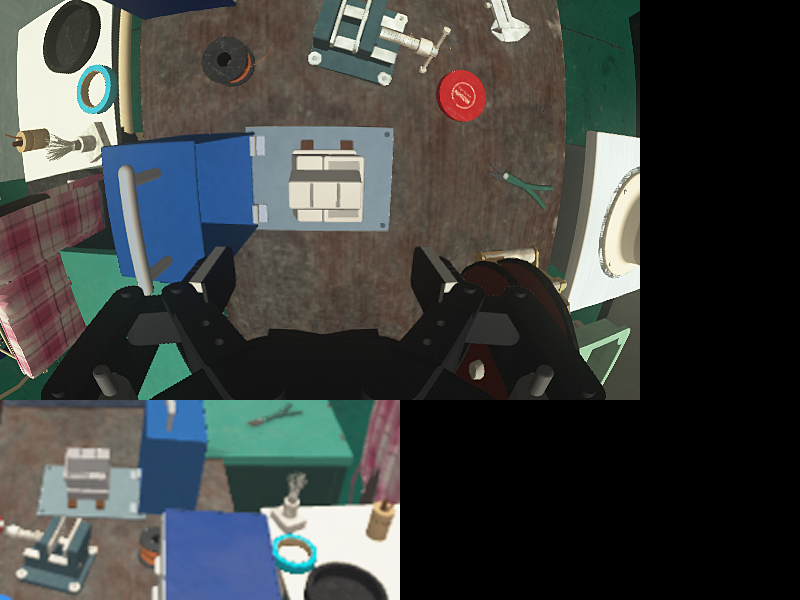

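The picture shows layers 1 and 2 filled with the odd ingot alone on top at (325,195). The tin, vice and spool are undisturbed. Next I'll move above the handle bar and measure it.

Call:
apply_moves([
  [0, 0, 4],
  [4, 0, 5],
  [8, 0, 5],
  [12.1, -0.5, 5],
  [12.1, -0.5, 5],
  [12.1, -0.5, 5],
  [12.1, -0.5, 5],
], fingers=[0, 0, 0, 0, 0, 0, 0], yaw=[0, 0, 0, 0, 0, 0, 0])

```text
clock: 42.65
position: [687.0, -93.6, 434.0]
ee_rot: [-0.693, 0.721, -0.011, -0.001]
contact_force: [-0.6, -0.5, 0.9]
gripper_width: 85.7
```

```bash
python3 - <<'E'
from h import *
tilt(); tgt(119,0,-92.3)
s,d=grab('wrist','w13.png'); hsv=cv2.cvtColor(d['color'],cv2.COLOR_BGR2HSV); S,V=hsv[...,1].astype(int),hsv[...,2].astype(int)
m=((S<45)&(V>110))
u,v=proj(d,[690,-96,195],s); print(u,v)
for z in (190,194,198): print(z,region(d,s,m,z,(int(u)-60,int(v)-95,int(u)+60,min(400,int(v)+95))))
print('top ingot',[ (np.round((np.array(o[:2])-PAD)@ex,1),np.round((np.array(o[:2])-PAD)@ey,1),np.round(o[2:5],1)) for o in ingots(d,s,84,235)])
E
```

```text
tilt deg x,y [ 0.74 -0.98] tcp [687.  -93.6 434. ]
pos [689.  -96.3 434. ] yaw -92.24 w 85.7 F [-0.6 -0.5  0.9] target [687.5 -96.4] dp [-1.5  -0.08] dyaw -0.06
323.21753565691444 216.45654392349647
190 (array([691.7, -94.9]), array([91.5, 10.4]), np.float32(87.4), (314, 153, 15, 120))
194 (array([691.5, -96.1]), array([89.8, 10.2]), np.float32(87.4), (314, 153, 15, 120))
198 (array([691.4, -97.3]), array([88.1, 10.1]), np.float32(87.4), (314, 153, 15, 120))
top ingot [(np.float64(-152.0), np.float64(-201.7), array([ 84. ,  41.9, 107.6]))]
```

View pics/w13.png

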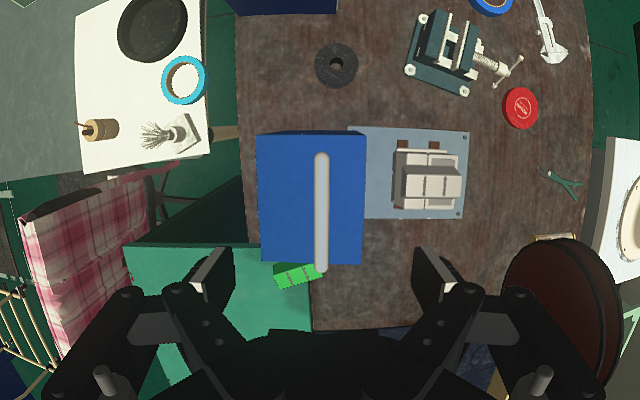

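The bar runs at (320,155–270), centre ≈ (691.5,-96), directly below the gripper. Lowering and pinching it.

Call:
apply_moves([
  [0.25, 0, -3],
  [0.25, 0, -6],
  [0.25, 0, -8],
  [0.25, 0, -8.4],
  [0.25, 0, -8.4],
  [0.25, 0, -8.4],
  [0.25, 0, -8.4],
  [0.25, 0, -8.4],
  [0.25, 0, -8.4],
  [0.25, 0, -8.4],
], fingers=[0, 0, 0, 0, 0, 1, 1, 1, 1, 1], yaw=[0, 0, 0, 0, 0, 0, 0, 0, 0, 0])

```text
clock: 43.7
position: [689.2, -93.6, 351.1]
ee_rot: [-0.693, 0.721, -0.011, -0.001]
contact_force: [-0.2, -0.3, -0.1]
gripper_width: 12.2
```

Call:
apply_moves([
  [0, 0, 0],
  [0, 0, 0],
  [0, 0, 0],
  [0, 0, 0],
], fingers=[1, 1, 1, 1], yaw=[0, 0, 0, 0])

```text
clock: 44.1
position: [689.2, -93.6, 351.3]
ee_rot: [-0.693, 0.721, -0.011, -0.001]
contact_force: [-1.4, 0.1, 1.1]
gripper_width: 8.8
```

Call:
apply_moves([
  [-1.5, 0.06, 0.2],
  [-3.1, 0.12, 0.4],
  [-4.5, 0.18, 0.4],
  [-5.9, 0.24, 0.3],
  [-7.3, 0.29, 0.05],
  [-8.6, 0.35, -0.2],
  [-8.6, 0.35, -0.2],
  [-8.6, 0.35, -0.2],
], fingers=[1, 1, 1, 1, 1, 1, 1, 1], yaw=[0, 0, 0, 0, 0, 0, 0, 0])

```text
clock: 44.9
position: [604.1, -89.8, 351.7]
ee_rot: [-0.693, 0.72, -0.013, 0.001]
contact_force: [-0.3, 3.1, 8.0]
gripper_width: 8.6
```

Call:
apply_moves([
  [-1.4, 0.05, -0.6],
  [-2.7, 0.1, -1.1],
  [-3.5, 0.14, -1.6],
  [-4.3, 0.17, -2.1],
  [-5.1, 0.2, -2.6],
  [-5.9, 0.24, -3.1],
  [-5.9, 0.24, -3.1],
], fingers=[1, 1, 1, 1, 1, 1, 1], yaw=[0, 0, 0, 0, 0, 0, 0])

```text
clock: 45.6
position: [543.9, -87.1, 322.6]
ee_rot: [-0.694, 0.72, -0.013, 0.001]
contact_force: [-7.8, 4.3, 15.4]
gripper_width: 8.7
```

```bash
python3 - <<'E'
from h import *
tilt(); s,d=grab('side','s2.png'); print(s['contact_force'],s['gripper_width'])
E
```

```text
tilt deg x,y [ 1.06 -0.98] tcp [543.9 -87.1 322.6]
[-7.84363685  4.26393619 15.36923553] 8.663693749914232
```

Call:
apply_moves([
  [0, 0, 0],
  [0, 0, 0.5],
  [0, 0, 4],
  [0, 0, 8],
  [0, 0, 12],
  [0, 0, 15],
  [0, 0, 15],
], fingers=[0.75, 0.7, 0.7, 0.7, 0.7, 0.7, 0.7], yaw=[0, 0, 0, 0, 0, 0, 0])

```text
clock: 46.35
position: [545.0, -87.4, 478.0]
ee_rot: [-0.694, 0.72, -0.016, 0.004]
contact_force: [-0.5, 0.5, 0.6]
gripper_width: 25.4
```

Call:
apply_moves([
  [0, 5, 0],
  [0, 10, 0],
  [0, 15, 0],
  [0, 20, 0],
  [0, 25, 0],
  [0, 30, 0],
  [0, 30, 0],
  [0, 30, 0],
  [0, 30, 0],
  [0, 30, 0],
], fingers=[0.7, 0.7, 0.7, 0.7, 0.7, 0.7, 0.7, 0.7, 0.7, 0.7], yaw=[0, 0, 0, 0, 0, 0, 0, 0, 0, 0])

```text
clock: 47.35
position: [545.1, 211.4, 477.8]
ee_rot: [-0.693, 0.721, -0.016, 0.004]
contact_force: [0.2, -0.3, 0.6]
gripper_width: 25.6
```

Call:
apply_moves([
  [0, 0, 0],
  [0, 0, 0],
  [0, 0, 0],
  [0, 0, 0],
  [0, 0, 0],
  [0, 0, 0],
  [0, 0, 0],
  [0, 0, 0],
  [0, 0, 0],
  [0, 0, 0],
], fingers=[0.7, 0.7, 0.7, 0.7, 0.7, 0.7, 0.7, 0.7, 0.7, 0.7], yaw=[0, 0, 0, 0, 0, 0, 0, 0, 0, 0])

```text
clock: 48.35
position: [545.2, 211.4, 477.8]
ee_rot: [-0.693, 0.721, -0.016, 0.004]
contact_force: [-0.1, 0.3, -0.1]
gripper_width: 25.1
```

```bash
python3 - <<'E'
from h import *
tilt(); s,d=grab('top','t3.png'); s,e=grab('side','s3.png'); print('tin',red(d,s,23))
hp=PAD+84*ex
for n,im in (('top',d),('side',e)): print(n,'bar shut',proj(im,[*(PAD-101*ex),40],s),'front top corners',proj(im,[*(PAD-66*ex+56*ey),100],s),proj(im,[*(PAD-66*ex-56*ey),100],s),'rear top',proj(im,[*(hp+56*ey),100],s),proj(im,[*(hp-56*ey),100],s))
c=np.vstack([cv2.resize(d['color'][150:270,290:430],(350,300),interpolation=cv2.INTER_CUBIC),cv2.resize(e['color'][150:270,240:380],(350,300),interpolation=cv2.INTER_CUBIC)])
cv2.imwrite('pics/t3c.png',c)
E
```

```text
tilt deg x,y [ 1.59 -1.05] tcp [545.2 211.4 477.8]
tin (((408.5155029296875, -186.16575622558594), 30.12850570678711), (379, 261, 21, 21))
top bar shut [354.78645232 249.77028096] front top corners [336.52737713 235.21361738] [377.54618934 236.78937479] rear top [338.30263847 181.11319182] [378.68582679 182.69885212]
side bar shut [272.2676536 215.9523364] front top corners [284.19892326 191.05414147] [280.67714874 212.77853562] rear top [330.40727866 192.53531224] [330.69798406 214.43236196]
```

View pics/t3c.png

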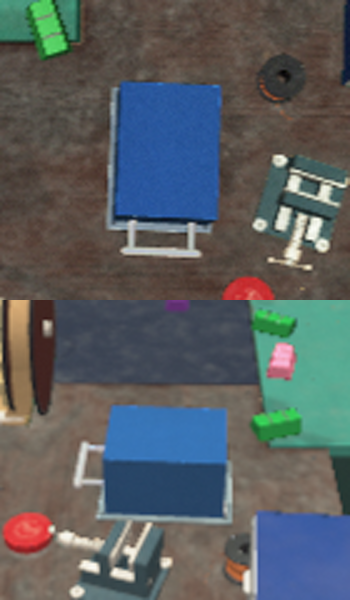

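The cover looks shut: the bar is at top pixel (354,250) against (355,250) predicted, and side pixel (273,216) against (272,216). I'll wait briefly, confirm nothing is still moving, then hand in.

Call:
apply_moves([
  [0, 0, 0],
  [0, 0, 0],
  [0, 0, 0],
  [0, 0, 0],
  [0, 0, 0],
  [0, 0, 0],
  [0, 0, 0],
  [0, 0, 0],
], fingers=[0.7, 0.7, 0.7, 0.7, 0.7, 0.7, 0.7, 0.7], yaw=[0, 0, 0, 0, 0, 0, 0, 0])

```text
clock: 49.25
position: [545.2, 211.4, 477.8]
ee_rot: [-0.693, 0.721, -0.016, 0.004]
contact_force: [-0.0, -0.6, -0.9]
gripper_width: 25.8
```

```bash
python3 - <<'E'
from h import *
a=cv2.imread('pics/t3.png'); b=cv2.imread('pics/s3.png')
for n,o in (('top',a),('side',b)):
    s,d=grab(n); y,x=(slice(150,270),slice(290,430)) if n=='top' else (slice(150,270),slice(240,380))
    df=np.abs(d['color'].astype(int)-o)[y,x].max(2); print(n,'changed px',(df>30).sum())
    if n=='top': print(red(d,s,23))
job_done(); print(read_state()['clock'])
E
```

```text
top changed px 0
(((408.5155029296875, -186.16575622558594), 30.12850570678711), (379, 261, 21, 21))
side changed px 0
the job is handed in; nothing more can be done
the job is handed in; nothing more can be done
```

The job is handed in after about 49 s of robot time. The flux tin is on the bench, all five ingots are stacked, and the cover is shut.

- **Tin:** it is upright on the bench to the right of the stand, in front of the vice, at about (409, -186). It had not moved at the last check.
- **Stack:** two nested layers are laid crosswise, with the odd broad-side-down ingot alone and centred on top. By the measured corners, layer 2 is within about 1 mm of its planned place. Layer 1 sits about 1.8 mm towards the hinge, with roughly a 1 mm gap between its two ingots.
- **Cover:** I pulled it forward by the handle bar and released it past the balance point, and it sank shut by itself. In the top and side views the bar is within about a pixel of its computed shut position. Two pictures about 0.9 s apart showed no change around the stand.

**Weaker checks:**
- The wrist tilted by up to about 1.6° during the run. I allowed for this when placing the ingots.
- The top ingot's position was judged by eye and from the gripper's pose. The picture measurement of it found no usable outline, and nothing inside the closed cover could be seen afterwards.
- The wire spool and tape roll were never approached. The spool looked unmoved in the pictures, but I did not measure the tape roll.

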